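# Load the analyser's filter stage and sample deck, then start

### The job

Get the analyser ready for its next run: slide both framed glass filters fully home into the stage, one in each bay, so that the spring clip rides up over the frame's front bar and snaps down behind it onto the glass, and stand every toppled sample bottle upright on the blue deck. Only when all of that is done, push the red-knobbed start lever all the way over to its far side. Let go of everything and leave the beaker, the flask and the amber jar where they are.

Things in the scene. Friction and masses are not known exactly. Their poses are not given: they have to be found in the camera images.
- stage: Fixed cream filter stage with two bays. Origin on the table midway between the bays; x is the direction filters are slid in (roughly away from the robot), z up. Base plate 165 x 212 x 12 mm (x -70 to +95 mm). Each bay has an aluminium bed 34 mm wide, x -60 to +70 mm, top 45 mm above the table, so a filter overhangs it 11 mm on either side and can be held there.
- bay0 (a point): Left bay (stage y +55 mm): point on the bed's top where the centre of a filter's underside lies when home; axes as the stage's. From this point: stop face at x +56 mm, 10 mm higher than the bed; black side guides 61 mm apart from x +10 to +56 mm, flaring to about 65 mm at their mouth at x -3 mm, 14 mm higher than the bed.
- bay1 (a point): Right bay (stage y -55 mm), otherwise the same as the left.
- clip0 (a joint): Angle (rad) of bay0's sprung clip: hinge 76 mm beyond the bay point, nose 34 mm beyond, 4.5 mm above the bed when empty (0); red lips rise to 16 mm above the bed at 2 mm beyond. About 0.13 on the frame's front bar, 0.01 snapped down on the glass. It presses with 1 to 2 N; sliding in takes 3 to 10 N. The nose starts to drop when the filter is 9 mm short of home and is down from 4 mm short.
- clip1 (a joint): The same for bay1's clip.
- filter0: Framed filter with amber glass, 110 x 56 mm, 0.11 kg, lying flat, recess up. Origin: centre of its underside; x along the length, z up. Aluminium frame 10 mm thick, end bars 12 mm, side rails 5 mm wide; the glass is 5 mm thick, flush with the underside, its top 5 mm below the frame's. Either end may go in first, either filter in either bay.
- filter1: The same with green glass.
- deck: Fixed blue sample deck, a flat plate 120 mm (x) x 270 mm (y), 12 mm high. Origin: centre of its underside; z up.
- start_tip (a point): Centre of the red ball (26 mm across) on the start lever, 92 mm above the table at either end of its swing. Fixed cream block 70 x 50 x 25 mm below; pivot 22 mm above the table; arm 80 mm long, 10 mm thick. Read at joint 0, the point's x axis is level and points the way the ball is pushed (roughly away from the robot).
- start (a joint): Start lever angle: 0 leaning toward the robot (off, the ball 38 mm nearer than the pivot), 1.0 leaning away (on, the ball 38 mm beyond the pivot, at the same height). It stays where it is left; about 1 N moves it.
- beaker: Glass beaker, 68 mm across, 85 mm high; not to be moved. Origin: centre of its underside.
- flask: Green conical flask, 72 mm across, 104 mm high; not to be moved. Origin: centre of its underside.
- jar: Amber jar with a red cap, 52 mm across, 75 mm high; not to be moved. Origin: centre of its underside.
- bottle0: Square white sample bottle with a red cap, lying on its side at first (may be absent: there are two or three). 110 mm long, 0.14 to 0.28 kg. Origin: centre of its base; z along the bottle toward the cap. Body 46 x 46 mm from z 0 to 78 mm, then neck and cap 32 mm across up to 110 mm. Centre of mass near z = 45 mm; let go on its foot leaning under 15 degrees it rights itself.
- bottle1: Square white sample bottle with a blue cap, lying on its side at first (may be absent: there are two or three). 110 mm long, 0.14 to 0.28 kg. Origin: centre of its base; z along the bottle toward the cap. Body 46 x 46 mm from z 0 to 78 mm, then neck and cap 32 mm across up to 110 mm. Centre of mass near z = 45 mm; let go on its foot leaning under 15 degrees it rights itself.
- bottle2: Square white sample bottle with a green cap, lying on its side at first (may be absent: there are two or three). 110 mm long, 0.14 to 0.28 kg. Origin: centre of its base; z along the bottle toward the cap. Body 46 x 46 mm from z 0 to 78 mm, then neck and cap 32 mm across up to 110 mm. Centre of mass near z = 45 mm; let go on its foot leaning under 15 degrees it rights itself.
Things that resemble listed ones, but are neither listed nor needed, are in the scene too. Leave any purple or yellow look-alike of the bottle0 alone.

How it is judged:
By the outcome, as a careful person would: the job done as asked, in the order asked, and still so for the second after the job is handed in, with the robot touching nothing.
Of bottle0, bottle1, bottle2 only 2 to 3 are there at a start; the rules pass over those that are not, and their reading is None.
At some moment in a run one of bottle0, bottle1, bottle2 may be knocked a few centimetres aside while the robot is not near it.
It also fails if it takes over 210 s, if anything falls off the work surface, if the arm or the gripper's body presses on something with over 40 N, if the wrist force passes 120 N, or if a joint passes its speed limit or range.

### The arm

A 7-joint arm with a two-finger parallel gripper is mounted at the origin on the work surface. World frame = base frame: x ahead of the robot, y to its left, z up, the work surface at z = 0. Lengths are in mm, angles in rad, forces in N, time in s.
With the tool pointing down it reaches from about 400 to 875 mm from the base axis. Payload 4.4 kg.
Tool frame: the origin (TCP) lies midway between the tips of the shut fingers; the grasp point (between the pads) lies 19 mm behind it; z points along the fingers, y is the line along which they close (so a half turn about z gives the same grasp; the last joint's range is limited). The gripper opens to 85 mm and grips with 20 to 120 N. Pads are 22 mm wide; open, the fingers measure 114 mm over their backs; the gripper's body (76 mm by 85 mm) begins 54 mm behind the grasp point. The pads swing forward as they close: fully open they stand 13 mm farther back than shut.
Start: joints at [1.095, 0.628, 0.038, 1.517, -0.027, 0.996, -0.02], TCP at [259.006, -596.183, 204.113] pointing down, gripper open.
Joint ranges: [-3.06, 3.06], [-0.37, 2.12], [-1.25, 1.32], [0.18, 2.47], [-1.1, 4.24], [0.23, 1.98], [-2.94, 2.94]. Speed limits (rad/s): [2.57, 2.57, 3.14, 3.14, 3.14, 3.14, 3.14].

### API

Orientations are given as [roll, pitch, yaw] about the fixed x, y, z axes, in that order (R = Rz(yaw) Ry(pitch) Rx(roll)).
In Python, from cell import ctrl gives the robot as it stands.
- The arm moves only by the shell command python3 -m handwheel 'ROWS'. ROWS is JSON, a list of rows, each a list of 3 entries, a list of its own where there are three numbers: the turn, a rotation vector about the tool's x, y, z in degrees, then the shift along the tool's x, y, z in m, then the closure, from 0 (fully open) to 1 (shut). A call has 1 to 5 rows; each row shifts and turns the commanded pose from where the row before left it, along the tool's axes as they then stand; what a row does not reach is not made up. A row lasts 1/12 s, in which the tool goes at most 41.7 mm and 7.16 degrees, less where a joint would pass 70% of its speed; a pose out of reach is approached as far as the arm can. A call is refused whole if a number of a shift passes 0.0417 or a number of a turn 7.16, either way. A call with a gripper value outside its range is refused whole. The fingers move at their own pace and stop on an object; the grip force is fixed at half the most. Time passes only in rows, so rows that do not move let the fingers close. It gives the time, the measured TCP pose, the force, the opening and the grip force at its end, in the units of the state.
- ctrl.read_state(): the state, without advancing time (a new reading comes with each control period).
- ctrl.get_image(name): name is "side" or "top" or "wrist"; returns a dict with "pixels" (384x512x3 uint8, red, green, blue), "fx", "fy", "cx", "cy" (pixels), "pose" (4x4, takes a point from camera to world coordinates); the wrist camera has in their place "T_tool_cam" (4x4, takes a point from camera to tool coordinates, whose origin is the TCP and whose axes are the flange's). Camera axes: x right, y up, looking along -z (the intrinsics and any distortion apply to the point x, -y, -z); pixel columns grow to the right and rows downward; lengths in mm; the calibration is good to about 2 mm. A picture is of the moment at which its call begins: read the wrist's pose just before it. There is no depth.
- ctrl.finish_job(): hands the job in; it is judged then, once.
The state is a dict: "clock": time; "qpos": joint angles; "qd": joint speeds; "tau": joint torques, N m; "eef_pos": TCP position; "tool_rot": TCP orientation; "force": force on the tool from outside, world axes, zero at the start; "torque": the same for the moment, N m; "width": finger opening in mm; "gripper_force": force on a finger pad.
Only numpy, scipy, OpenCV 4.12 (cv2) and the standard library are available. Lean on these libraries where they do the work, as an engineer would, in place of code of your own. Each camera call takes 0.05 s, during which the arm holds its last target. There are 200 camera calls.

## Working session

There is one attempt and no reset: what is moved stays moved. The work goes in short steps, Python scripts to look and compute and a shell command to move; the robot and the scene stay as the last step left them, time stands still between calls to the robot, and variables do not carry over. Pictures are saved under pics/ and viewed, at most 14 in all, crops included, and the job is handed in when it is done.

```bash
ls; mkdir -p pics
cat > h.py <<'E'
import numpy as np, cv2
from cell import ctrl
from scipy.spatial.transform import Rotation as R
def snap(name,fn):
    s=ctrl.read_state(); im=ctrl.get_image(name)
    cv2.imwrite('pics/'+fn,cv2.resize(im['pixels'][:,:,::-1],(800,600),interpolation=cv2.INTER_CUBIC))
    T=im.get('pose')
    if T is None:
        W=np.eye(4);W[:3,:3]=R.from_euler('xyz',s['tool_rot']).as_matrix();W[:3,3]=s['eef_pos'];T=W@np.array(im['T_tool_cam'])
    np.savez('pics/'+fn+'.npz',T=T,K=[im['fx'],im['fy'],im['cx'],im['cy']])
    return im
def pt(fn,u,v,z,scale=800/512):
    d=np.load('pics/'+fn+'.npz');T=d['T'];fx,fy,cx,cy=d['K']
    u=u/scale;v=v/scale
    r=T[:3,:3]@np.array([(u-cx)/fx,-(v-cy)/fy,-1]);o=T[:3,3]
    return (o+r*(z-o[2])/r[2]).round(1)
def proj(fn,P,scale=800/512):
    d=np.load('pics/'+fn+'.npz');T=d['T'];fx,fy,cx,cy=d['K']
    p=np.linalg.inv(T)@np.append(P,1);return (np.array([cx+fx*p[0]/-p[2],cy-fy*p[1]/-p[2]])*scale).round(1)
E
python3 - <<'E'
from h import *
for n in('top','side','wrist'):
    im=snap(n,n+'0.png');print({k:v for k,v in im.items() if k!='pixels'})
print(ctrl.read_state())
E
```

```text
pics
{'fx': 450.6748320736641, 'fy': 450.6748320736641, 'cx': 258.8998314512562, 'cy': 190.59738425290007, 'pose': array([[ 1.00669432e-02,  9.97942466e-01, -6.33205405e-02,
         4.15552277e+02],
       [-9.99654815e-01,  1.15805617e-02,  2.35826496e-02,
        -3.83984881e+01],
       [ 2.42674149e-02,  6.30612780e-02,  9.97714572e-01,
         1.45953162e+03],
       [ 0.00000000e+00,  0.00000000e+00,  0.00000000e+00,
         1.00000000e+00]])}
{'fx': 348.81697265239904, 'fy': 348.81697265239904, 'cx': 257.67870493572445, 'cy': 190.01591991018816, 'pose': array([[-9.83575788e-01,  1.12971818e-01, -1.40769451e-01,
         3.17749053e+02],
       [-1.79570084e-01, -6.91340569e-01,  6.99859131e-01,
         7.54239311e+02],
       [-1.82552737e-02,  7.13642478e-01,  7.00272203e-01,
         9.06648402e+02],
       [ 0.00000000e+00,  0.00000000e+00,  0.00000000e+00,
         1.00000000e+00]])}
{'fx': 266.6338474858217, 'fy': 266.6338474858217, 'cx': 250.6562526183998, 'cy': 191.43020246152878, 'T_tool_cam': array([[-3.81070186e-04,  9.46025472e-01,  3.24092057e-01,
         8.34
[... 256 characters left out ...]
00000e+00]])}
{'clock': 0.15, 'qpos': array([ 1.09521605,  0.62913697,  0.03844198,  1.51814398, -0.02700505,
        0.99628163, -0.02002121]), 'qd': array([-0.00044853, -0.00298344,  0.00032049, -0.00436251,  0.00143398,
        0.00044535,  0.00075082]), 'tau': array([ 2.08515667e-03, -5.63794219e+01,  1.22763734e+00, -1.93650448e+01,
        1.10366204e-02,  7.37990689e-03, -2.47734044e-05]), 'eef_pos': array([ 258.79583652, -595.70061221,  203.39628364]), 'tool_rot': array([-3.14014018e+00, -8.96164486e-07,  4.09761380e-01]), 'force': array([ 0.27191475,  0.16314233, -0.10008729]), 'torque': array([ 0.01441767, -0.01624214,  0.05899317]), 'gripper_force': 0.0, 'width': 85.3582916627664}
```

View top.

View pics/top0.png

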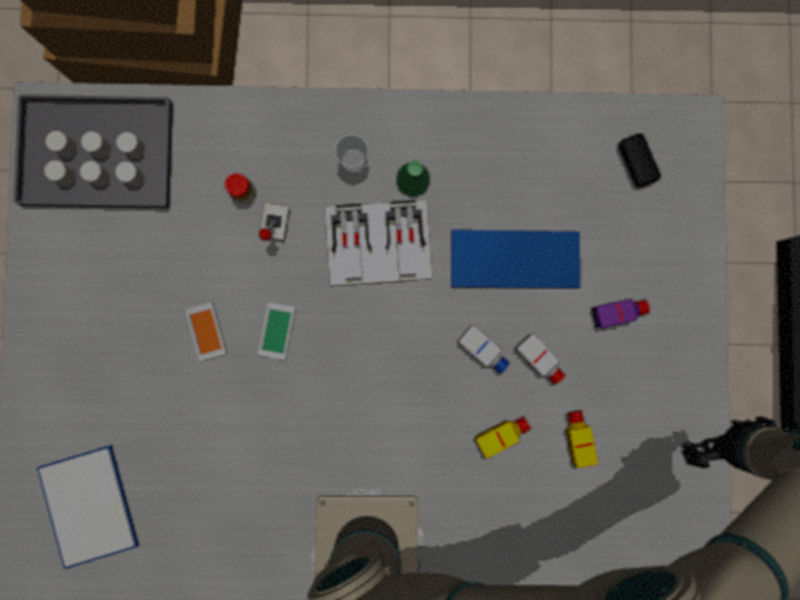

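View pics/side0.png

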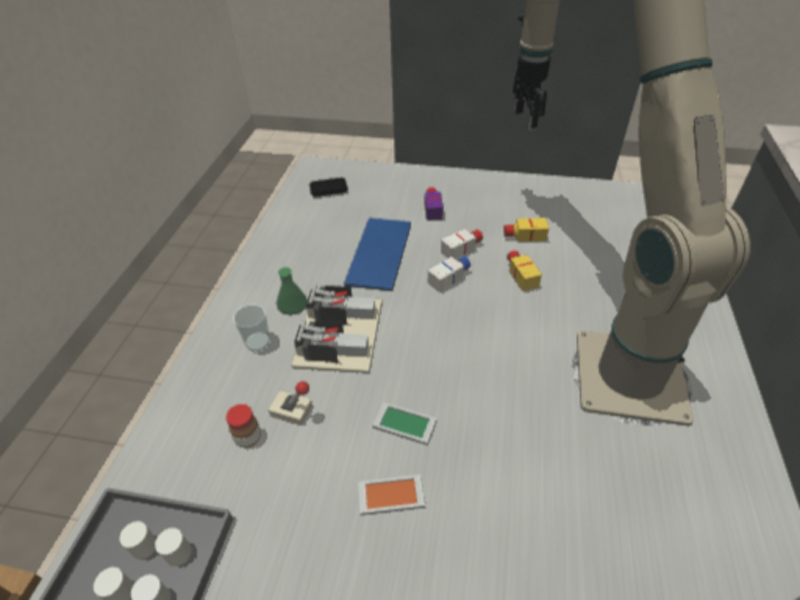

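Run:
```python
from h import *
f='top0.png'
for n,u,v,z in [('blue base',469,337,23),('blue cap',503,366,23),('red base',525,344,23),('red cap',558,377,23),
 ('deck TL',451,230,12),('deck TR',580,232,12),('deck BR',579,288,12),('deck BL',451,287,12),
 ('stage TL',327,208,12),('stage BL',331,285,12),('stage BR',432,279,12),('stage TR',427,202,12),
 ('bed L near',353,278,45),('bed R near',408,275,45),('clipL far',349,207,60),('clipR',404,204,60),
 ('green TL',265,304,10),('green TR',295,306,10),('green BR',288,358,10),('green BL',259,355,10),
 ('amb TL',186,307,10),('amb TR',213,303,10),('amb BR',226,354,10),('amb BL',199,360,10),
 ('ball',265,234,92),('block',275,222,25),('jar',238,184,75),('beaker',351,150,85),('flask',414,165,104),('flask base',413,180,20),('yel1',495,437,23),('yel2',582,440,23),('pur base',600,316,23),('pur cap',645,308,23)]:
    print(n,pt(f,u,v,z)[:2])
```

```text
blue base [ 428.1 -204.8]
blue cap [ 369.7 -274.6]
red base [ 414.9 -319.7]
red cap [ 348.4 -387.3]
deck TL [ 649.6 -167.7]
deck TR [ 649.2 -437.2]
deck BR [ 532.  -434.5]
deck BL [ 530.9 -168.4]
stage TL [692.   89.9]
stage BL [532.1  79. ]
stage BR [ 547. -129.]
stage TR [ 707.6 -117.3]
bed L near [544.1  32.3]
bed R near [551.5 -78.4]
clipL far [685.5  41.7]
clipR [693.2 -68.5]
green TL [491.5 213.6]
green TR [488.1 152.2]
green BR [381.5 164.3]
green BL [387.1 223.5]
amb TL [483.5 374.4]
amb TR [492.3 319.7]
amb BR [388.4 290.5]
amb BL [375.7 344.9]
ball [623.7 202.4]
block [659.  194.4]
jar [725.3 260.9]
beaker [794.6  38. ]
flask [761.7 -86.3]
flask base [751.6 -87.5]
yel1 [ 226.3 -258.5]
yel2 [ 221.5 -435.8]
pur base [ 473.9 -474.6]
pur cap [ 491.4 -568. ]
```

View pics/wrist0.png

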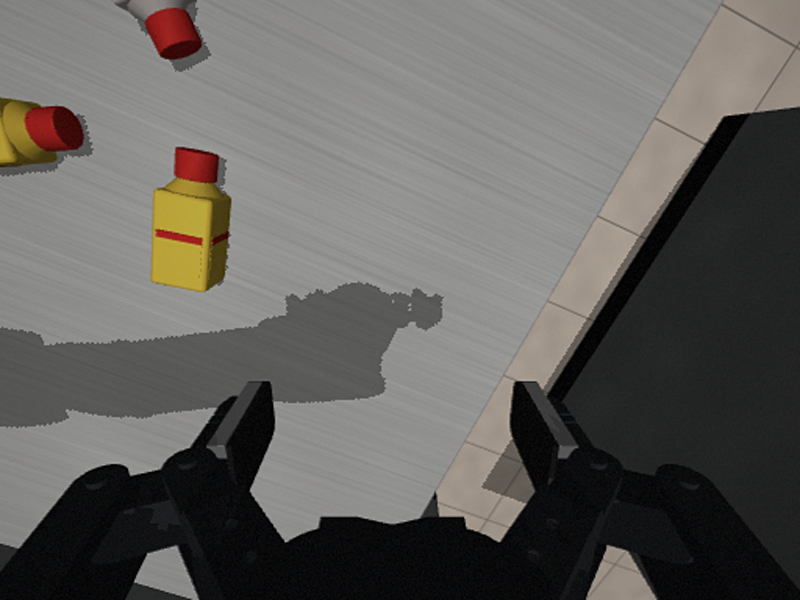

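```bash
python3 -m handwheel '[[[0,0,0],[0.0305,-0.025,0],0],[[0,0,0],[0.0305,-0.025,0],0],[[0,0,0],[0.0305,-0.025,0],0],[[0,0,0],[0.0305,-0.025,0],0]]'; python3 -m handwheel '[[[0,0,0],[0.0305,-0.025,0],0],[[0,0,0],[0.0305,-0.025,0],0],[[0,0,0],[0.0305,-0.025,0],0]]'; python3 -m handwheel '[[[0,0,-7.1],[0,0,0],0],[[0,0,-7.1],[0,0,0],0],[[0,0,-7.1],[0,0,0],0],[[0,0,0],[0,0,0],0],[[0,0,0],[0,0,0],0]]'
python3 - <<'E'
from h import *
snap('wrist','w1.png');print(ctrl.read_state()['qpos'].round(2))
E
```

```text
clock: 0.48
eef_pos: [331.4, -454.1, 203.8]
tool_rot: [-3.141, -0.0, 0.409]
force: [0.1, -0.7, -0.6]
width: 85.5
gripper_force: 0.0
clock: 0.73
eef_pos: [385.5, -348.8, 204.0]
tool_rot: [-3.141, 0.0, 0.409]
force: [1.0, -0.6, -0.2]
width: 85.6
gripper_force: 0.0
clock: 1.15
eef_pos: [384.9, -350.6, 204.0]
tool_rot: [-3.141, -0.0, 0.778]
force: [0.2, -0.2, 0.1]
width: 85.3
gripper_force: 0.0
[ 0.74  0.44 -0.07  1.87  0.04  0.82 -0.15]
```

View pics/w1.png

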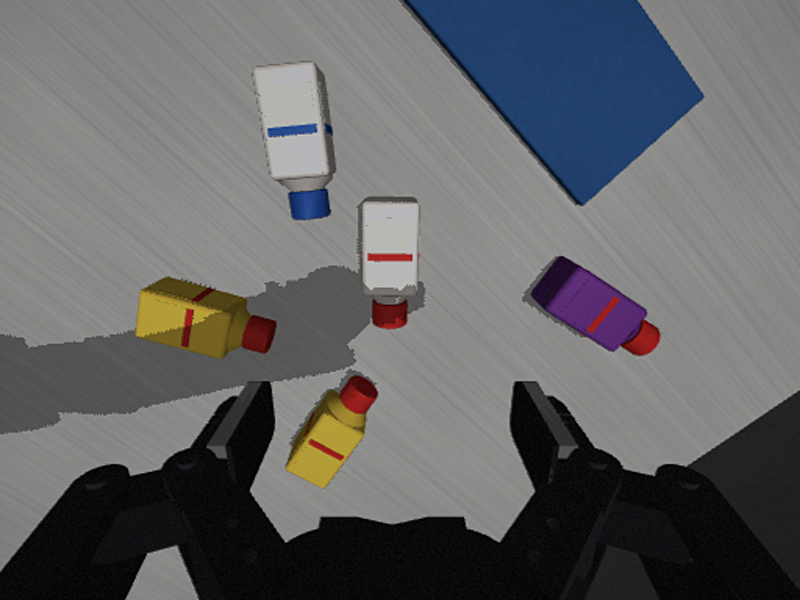

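```bash
cat > b.py <<'E'
import sys
from h import *
def grasp(f,base,shoulder,z=46,gz=56,tilt=42):
    # midpoints of base and shoulder edges of top face
    a=pt(f,*base,z)[:2];b=pt(f,*shoulder,z)[:2];d=(b-a)/np.linalg.norm(b-a)
    print('len',np.linalg.norm(b-a),'base',a,'-b angle',np.degrees(np.arctan2(-d[1],-d[0])))
    g=np.append(a+d*gz,z/2)
    s=ctrl.read_state();M=R.from_euler('xyz',s['tool_rot']).as_matrix()
    t=np.radians(tilt);zt=np.append(-d*np.sin(t),-np.cos(t))
    tcp=g+19*zt
    print('grasp',g,'tcp',tcp,'tool shift',(M.T@(tcp-s['eef_pos'])).round(1),'yaw',np.degrees(s['tool_rot']))
    return g
E
python3 - <<'E'
from b import *
grasp('w1.png',(389.5,198),(390,290))
grasp('w1.png',(285,65),(301.5,180.5))
for u,v in [(581,205),(703,97)]: print(pt('w1.png',u,v,12))
E
```

```text
len 74.17634393794297 base [ 421.6 -311.9] -b angle 44.72690493032299
grasp [ 381.81373064 -351.30879052   23.        ] tcp [ 390.84626636 -342.36195249    8.88024832] tool shift [ 10.2  -1.7 195.1] yaw [-1.79984242e+02 -3.60729718e-03  4.45509663e+01]
len 77.90154042122658 base [ 435.1 -196.4] -b angle 49.00780454237232
grasp [ 398.36645167 -238.66874054   23.        ] tcp [ 406.70593895 -229.07261819    8.88024832] tool shift [100.9 -71.3 195.1] yaw [-1.79984242e+02 -3.60729718e-03  4.45509663e+01]
[ 529.6 -434.3   12. ]
[ 647.8 -435.5   12. ]
```

```bash
python3 -m handwheel '[[[0,0,0],[-0.0235,-0.0005,0.033],0],[[0,0,0],[-0.0235,-0.0005,0.033],0],[[0,0,0],[-0.0235,-0.0005,0.033],0]]'; python3 -m handwheel '[[[0,7,0],[0,0,0],0],[[0,7,0],[0,0,0],0],[[0,7,0],[0,0,0],0]]';  python3 -m handwheel '[[[0,7,0],[0,0,0],0],[[0,7,0],[0,0,0],0],[[0,7,0],[0,0,0],0],[[0,0,0],[0,0,0],0],[[0,0,0],[0,0,0],0]]'
python3 - <<'E'
from b import *
s=ctrl.read_state();print(s['qpos'].round(2));M=R.from_euler('xyz',s['tool_rot']).as_matrix();print(M.round(2))
print(M.T@(np.array([390.8,-342.4,10.5])-s['eef_pos']))
E
```

```text
clock: 1.45
eef_pos: [334.0, -400.3, 104.6]
tool_rot: [3.139, 0.0, 0.78]
force: [0.4, -0.0, 0.3]
width: 85.8
gripper_force: 0.0
clock: 1.7
eef_pos: [334.9, -398.7, 104.9]
tool_rot: [-3.141, -0.352, 0.781]
force: [0.6, -0.1, -1.5]
width: 85.0
gripper_force: 0.0
clock: 2.12
eef_pos: [331.0, -400.4, 101.7]
tool_rot: [-3.131, -0.714, 0.767]
force: [0.0, 0.1, 0.9]
width: 85.5
gripper_force: 0.0
[ 1.6   0.88 -0.56  1.8  -0.31  0.85  0.6 ]
[[ 0.54  0.7   0.46]
 [ 0.52 -0.72  0.46]
 [ 0.65 -0.01 -0.76]]
[  3.2633712    0.94088408 123.48512366]
```

```bash
python3 -m handwheel '[[[0,0,0],[0.001,0,0.031],0],[[0,0,0],[0.001,0,0.031],0],[[0,0,0],[0.001,0,0.031],0],[[0,0,0],[0,0,0.03],0],[[0,0,0],[0,0,0],0]]'; python3 -m handwheel '[[[0,0,0],[0,0,0],0],[[0,0,0],[0,0,0],1],[[0,0,0],[0,0,0],1],[[0,0,0],[0,0,0],1],[[0,0,0],[0,0,0],1]]';  python3 -m handwheel '[[[0,0,0],[0,0,0],1],[[0,0,0],[0,0,0],1],[[0,0,0],[0,0,0],1],[[0,0,0],[0,0,0],1],[[0,0,0],[0,0,0],1]]'
```

```text
clock: 2.53
eef_pos: [394.7, -333.5, 12.5]
tool_rot: [-3.132, -0.715, 0.784]
force: [0.7, 1.1, 0.2]
width: 85.2
gripper_force: 0.0
clock: 2.95
eef_pos: [392.0, -342.1, 14.5]
tool_rot: [-3.141, -0.711, 0.78]
force: [-0.9, -0.3, 2.6]
width: 44.6
gripper_force: 61.0
clock: 3.37
eef_pos: [392.0, -342.1, 14.5]
tool_rot: [-3.141, -0.712, 0.78]
force: [-3.0, -1.6, 6.4]
width: 44.7
gripper_force: 61.4
```

```bash
python3 -m handwheel '[[[0,0,0],[0.026,0,-0.030],1],[[0,0,0],[0.026,0,-0.03],1],[[0,0,0],[0.026,0,-0.03],1],[[0,0,0],[0.026,0,-0.03],1],[[0,0,0],[0.026,0,-0.03],1]]'; python3 -m handwheel '[[[0,-7,0],[0,0,0],1],[[0,-7,0],[0,0,0],1],[[0,-7,0],[0,0,0],1],[[0,-7,0],[0,0,0],1],[[0,-7,0],[0,0,0],1]]';python3 -m handwheel '[[[0,-7,0],[0,0,0],1],[[0,-6,0],[0,0,0],1],[[0,0,0],[0,0,0],1],[[0,0,0],[0,0,0],1]]'
python3 - <<'E'
from b import *
s=ctrl.read_state();print(s['qpos'].round(2))
E
```

```text
clock: 3.78
eef_pos: [391.9, -341.0, 213.7]
tool_rot: [-3.139, -0.711, 0.779]
force: [1.3, -0.5, -1.3]
width: 44.6
gripper_force: 62.2
clock: 4.2
eef_pos: [392.3, -342.0, 214.0]
tool_rot: [3.139, -0.096, 0.779]
force: [0.2, 0.6, -2.8]
width: 44.5
gripper_force: 62.2
clock: 4.53
eef_pos: [395.0, -337.6, 212.1]
tool_rot: [-3.139, 0.124, 0.789]
force: [-0.0, -0.2, -1.0]
width: 44.4
gripper_force: 62.2
[ 0.69  0.45 -0.18  1.85  0.26  0.9  -0.42]
```

```bash
python3 -m handwheel '[[[0,7.1,0],[0,0,0],1],[[0,0,-7.1],[0,0,0],1],[[0,0,-7.1],[0,0,0],1],[[0,0,-7.1],[0,0,0],1],[[0,0,-7.1],[0,0,0],1]]'; python3 -m handwheel '[[[0,0,-7.1],[0,0,0],1],[[0,0,-7.1],[0,0,0],1],[[0,0,-7.1],[0,0,0],1],[[0,0,-7.1],[0,0,0],1],[[0,0,-7.1],[0,0,0],1]]';python3 -m handwheel '[[[0,0,-7.1],[0,0,0],1],[[0,0,-7.1],[0,0,0],1],[[0,0,-7.1],[0,0,0],1],[[0,0,-7.1],[0,0,0],1]]';python3 -m handwheel '[[[0,0,-7.1],[0,0,0],1],[[0,0,-7.1],[0,0,0],1],[[0,0,-7.1],[0,0,0],1],[[0,0,0],[0,0,0],1]]'
python3 - <<'E'
from b import *
s=ctrl.read_state();print(s['qpos'].round(2))
M=R.from_euler('xyz',s['tool_rot']).as_matrix()
print(M.T@(np.array([580,-370,200])-s['eef_pos']))
E
```

```text
clock: 4.95
eef_pos: [390.2, -342.6, 211.9]
tool_rot: [-3.139, -0.001, 1.278]
force: [1.2, -0.5, -2.1]
width: 44.5
gripper_force: 62.2
clock: 5.37
eef_pos: [390.3, -342.5, 211.9]
tool_rot: [-3.14, -0.002, 1.898]
force: [-0.3, 0.0, -2.7]
width: 44.3
gripper_force: 62.2
clock: 5.7
eef_pos: [390.3, -342.5, 211.8]
tool_rot: [-3.141, -0.003, 2.394]
force: [0.1, 0.5, -2.4]
width: 44.4
gripper_force: 62.2
clock: 6.03
eef_pos: [390.3, -342.5, 211.6]
tool_rot: [3.141, -0.003, 2.762]
force: [-0.1, 0.1, -2.8]
width: 44.5
gripper_force: 62.2
[ 1.19  0.53 -0.78  1.85  0.46  0.95  1.39]
[-186.42911446   44.62895822   11.05821304]
```

```bash
python3 -m handwheel '[[[0,0,0],[-0.037,0.009,0],1],[[0,0,0],[-0.037,0.009,0],1],[[0,0,0],[-0.037,0.009,0],1],[[0,0,0],[-0.037,0.009,0],1],[[0,0,0],[-0.037,0.009,0],1]]'; python3 -m handwheel '[[[0,-7,0],[0,0,0],1],[[0,-7,0],[0,0,0],1],[[0,-7,0],[0,0,0],1],[[0,-7,0],[0,0,0],1]]';python3 -m handwheel '[[[0,-7,0],[0,0,0],1],[[0,-7,0],[0,0,0],1],[[0,-7.1,0],[0,0,0],1],[[0,0,0],[0,0,0],1],[[0,0,0],[0,0,0],1]]'
python3 - <<'E'
from b import *
s=ctrl.read_state();print(s['qpos'].round(2))
M=R.from_euler('xyz',s['tool_rot']).as_matrix();print(M.round(3))
g=s['eef_pos']-19*M[:,2];print('g',g,M.T@[0,0,-1])
snap('side','s1.png'); print(proj('s1.png',g))
E
```

```text
clock: 6.45
eef_pos: [581.1, -369.3, 211.2]
tool_rot: [-3.141, -0.003, 2.757]
force: [0.4, -1.1, -1.5]
width: 44.6
gripper_force: 62.2
clock: 6.78
eef_pos: [580.0, -370.7, 209.8]
tool_rot: [-3.14, 0.435, 2.756]
force: [0.6, -2.6, -3.1]
width: 44.7
gripper_force: 62.2
clock: 7.2
eef_pos: [573.4, -386.5, 205.7]
tool_rot: [-3.093, 0.558, 2.758]
force: [0.3, -0.5, -2.2]
width: 44.3
gripper_force: 62.2
[ 1.03  0.56 -0.65  2.    1.25  0.3   0.58]
[[-0.787  0.398  0.472]
 [ 0.318  0.917 -0.243]
 [-0.53  -0.041 -0.847]]
g [ 564.43700434 -381.89873562  221.77394675] [0.52959961 0.04133791 0.84723989]
[391.8 161.8]
```

View pics/s1.png

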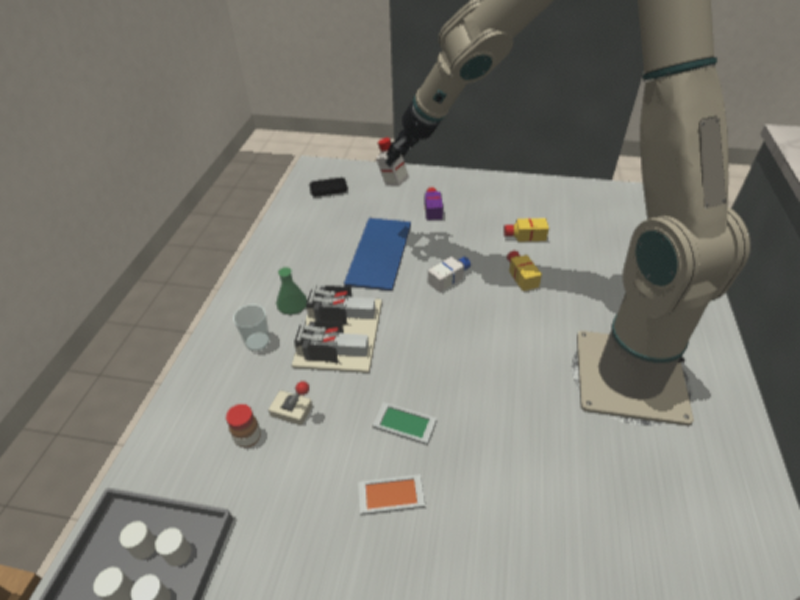

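```bash
python3 -m handwheel '[[[3.7,0.3,5.9],[0,0,0],1],[[3.7,0.3,5.9],[0,0,0],1],[[3.7,0.3,5.9],[0,0,0],1],[[3.7,0.3,5.9],[0,0,0],1]]'; python3 -m handwheel '[[[3.7,0.3,5.9],[0,0,0],1],[[3.7,0.3,5.9],[0,0,0],1],[[3.7,0.3,5.9],[0,0,0],1],[[3.7,0.3,5.9],[0,0,0],1]]';python3 -m handwheel '[[[0,-6,0],[0,0,0],1],[[0,-6,0],[0,0,0],1],[[0,-4,0],[0,0,0],1],[[0,0,0],[0,0,0],1]]'
cat > st.py <<'E'
from b import *
# desired: -x axis tilted so that bottle is vertical given pick tilt; arg: pick tilt, bottle target g (x y z)
def place(pick,tx,ty,tz,yaw=None):
    s=ctrl.read_state();print(s['qpos'].round(2))
    M=R.from_euler('xyz',s['tool_rot']).as_matrix()
    t=np.radians(pick); b=M@np.array([-np.cos(t),0,-np.sin(t)]) # bottle axis base->cap in world (at pick: horizontal)
    print('bottle axis',b.round(3)); c=np.cross(b,[0,0,1]);ang=np.degrees(np.arcsin(np.linalg.norm(c)))
    print('righting turn (tool)',(M.T@(c/np.linalg.norm(c)*ang)).round(1))
    g=s['eef_pos']-19*M[:,2]
    print('g',g.round(1),'shift',(M.T@(np.array([tx,ty,tz])-g)).round(1),'down in tool',(M.T@[0,0,-1]).round(3))
E
python3 -c "
from st import *
place(40.8,590,-380,130)"
```

```text
clock: 7.58
eef_pos: [575.4, -384.4, 206.4]
tool_rot: [-3.094, 0.558, 2.286]
force: [0.2, -0.2, -1.7]
width: 44.2
gripper_force: 62.4
clock: 7.92
eef_pos: [576.0, -382.4, 205.6]
tool_rot: [-3.093, 0.554, 1.802]
force: [0.4, -1.4, -2.3]
width: 44.9
gripper_force: 62.4
clock: 8.25
eef_pos: [575.7, -379.1, 201.8]
tool_rot: [-3.071, 0.83, 1.839]
force: [-0.0, 0.9, -4.2]
width: 44.3
gripper_force: 62.5
[ 0.31  0.66 -0.25  1.94  1.42  0.95 -0.77]
bottle axis [ 0.052 -0.016  0.999]
righting turn (tool) [-1.8 -1.6  2.1]
g [ 573.3 -365.3  214.6] shift [49.9 17.1 69.8] down in tool [0.738 0.047 0.673]
```

```bash
python3 -m handwheel '[[[-1.8,-1.6,2.1],[0.016,0.006,0.023],1],[[0,0,0],[0.017,0.006,0.023],1],[[0,0,0],[0.017,0.006,0.023],1],[[0,0,0],[0,0,0],1],[[0,0,0],[0,0,0],1]]'
python3 -c "
from st import *
place(40.8,590,-380,70)"
```

```text
clock: 8.67
eef_pos: [595.2, -401.2, 121.4]
tool_rot: [3.137, 0.863, 1.774]
force: [-0.1, -0.3, -1.6]
width: 44.6
gripper_force: 62.4
[ 0.3   0.82 -0.2   1.94  1.63  0.92 -1.04]
bottle axis [-0.004  0.004  1.   ]
righting turn (tool) [ 0.1  0.3 -0.1]
g [ 592.2 -387.1  133.8] shift [53.3 -0.9 35.9] down in tool [ 0.76  -0.003  0.65 ]
```

Down 57 mm, then feel the last bit.

```bash
python3 -m handwheel '[[[0,0,0],[0.0218,0,0.0185],1],[[0,0,0],[0.0218,0,0.0185],1],[[0,0,0],[0,0,0],1],[[0,0,0],[0,0,0],1]]'; python3 -m handwheel '[[[0,0,0],[0.003,0,0.0026],1],[[0,0,0],[0,0,0],1],[[0,0,0],[0,0,0],1]]';python3 -m handwheel '[[[0,0,0],[0.003,0,0.0026],1],[[0,0,0],[0,0,0],1],[[0,0,0],[0,0,0],1]]'
python3 -c "
from st import *
place(40.8,590,-380,66)"
```

```text
clock: 9.0
eef_pos: [596.1, -400.6, 66.5]
tool_rot: [3.135, 0.866, 1.774]
force: [-0.1, -0.5, -0.9]
width: 44.4
gripper_force: 62.4
clock: 9.25
eef_pos: [597.2, -400.7, 63.7]
tool_rot: [3.13, 0.868, 1.771]
force: [-0.0, 1.7, -2.2]
width: 44.2
gripper_force: 62.4
clock: 9.5
eef_pos: [596.4, -400.2, 57.8]
tool_rot: [3.134, 0.866, 1.775]
force: [-0.1, -0.6, -1.2]
width: 44.7
gripper_force: 62.4
[ 0.29  0.93 -0.19  1.94  1.74  0.94 -1.19]
bottle axis [-0.007  0.006  1.   ]
righting turn (tool) [ 0.2  0.4 -0.2]
g [ 593.3 -386.1   70.1] shift [ 7.4 -2.  -2.4] down in tool [ 0.762 -0.005  0.648]
```

```bash
python3 -m handwheel '[[[0,0,0],[0.0015,0,0.0013],1],[[0,0,0],[0,0,0],1],[[0,0,0],[0,0,0],1]]'; python3 -m handwheel '[[[0,0,0],[0.0012,0,0.001],1],[[0,0,0],[0,0,0],1],[[0,0,0],[0,0,0],1]]'
```

```text
clock: 9.75
eef_pos: [596.3, -400.2, 55.4]
tool_rot: [3.134, 0.866, 1.775]
force: [0.3, -0.5, -3.1]
width: 44.7
gripper_force: 62.4
clock: 10.0
eef_pos: [596.4, -400.2, 53.8]
tool_rot: [3.134, 0.866, 1.775]
force: [0.1, -1.0, -1.9]
width: 44.4
gripper_force: 62.4
```

```bash
python3 -m handwheel '[[[0,0,0],[0.0012,0,0.001],1],[[0,0,0],[0,0,0],1],[[0,0,0],[0,0,0],1]]'; python3 -m handwheel '[[[0,0,0],[0,0,0],0.5],[[0,0,0],[0,0,0],0],[[0,0,0],[0,0,0],0],[[0,0,0],[0,0,0],0],[[0,0,0],[0,0,0],0]]'; python3 -m handwheel '[[[0,0,0],[0,0,-0.02],0],[[0,0,0],[0,0,-0.04],0],[[0,0,0],[0,0,-0.04],0],[[0,0,0],[0,0,-0.04],0],[[0,0,0],[0,0,-0.03],0]]'; python3 -m handwheel '[[[0,7,0],[0,0,0],0],[[0,7,0],[0,0,0],0],[[0,7,0],[0,0,0],0],[[0,7,0],[0,0,0],0],[[0,7,0],[0,0,0],0]]';  python3 -m handwheel '[[[0,7,0],[0,0,0],0],[[0,7,0],[0,0,0],0],[[0,0,7],[0,0,0],0],[[0,0,7],[0,0,0],0],[[0,0,7],[0,0,0],0]]';  python3 -m handwheel '[[[0,0,7],[0,0,0],0],[[0,0,7],[0,0,0],0],[[0,0,7],[0,0,0],0],[[0,0,7],[0,0,0],0],[[0,0,0],[0,0,0],0]]'
python3 - <<'E'
from b import *
s=ctrl.read_state();print(s['qpos'].round(2))
M=R.from_euler('xyz',s['tool_rot']).as_matrix()
print(M.T@(np.array([345,-290,200])-s['eef_pos']))
E
```

```text
clock: 10.25
eef_pos: [596.7, -400.6, 53.2]
tool_rot: [3.133, 0.868, 1.774]
force: [-1.0, 1.3, 2.4]
width: 44.3
gripper_force: 62.9
clock: 10.67
eef_pos: [596.4, -400.3, 52.3]
tool_rot: [3.134, 0.866, 1.775]
force: [-0.5, 0.2, 0.3]
width: 85.3
gripper_force: 0.0
clock: 11.08
eef_pos: [569.1, -270.8, 163.9]
tool_rot: [3.132, 0.865, 1.776]
force: [0.4, -0.2, 0.8]
width: 85.3
gripper_force: 0.0
clock: 11.5
eef_pos: [568.8, -272.9, 163.4]
tool_rot: [3.137, 0.282, 1.78]
force: [0.7, 0.5, -1.7]
width: 85.3
gripper_force: 0.0
clock: 11.92
eef_pos: [567.0, -275.7, 161.0]
tool_rot: [3.126, 0.037, 1.402]
force: [0.2, 0.4, 0.2]
width: 85.3
gripper_force: 0.0
clock: 12.33
eef_pos: [567.6, -274.1, 161.7]
tool_rot: [3.11, 0.027, 0.92]
force: [-0.3, 0.2, -0.2]
width: 85.6
gripper_force: 0.0
[ 0.66  0.67 -0.46  1.64  0.41  0.91 -0.61]
[-148.49847564 -166.28294965  -39.68184456]
```

```bash
python3 -m handwheel '[[[0,0,0],[-0.025,-0.028,-0.006],0],[[0,0,0],[-0.025,-0.028,-0.006],0],[[0,0,0],[-0.025,-0.028,-0.006],0],[[1.8,1.5,3.7],[0,0,0],0]]'; python3 -m handwheel '[[[0,0,0],[-0.021,-0.026,-0.006],0],[[0,0,0],[-0.021,-0.026,-0.006],0],[[0,0,0],[-0.021,-0.026,-0.006],0],[[0,0,0],[0,0,0],0],[[0,0,0],[0,0,0],0]]'
python3 - <<'E'
from h import *
snap('wrist','w2.png');snap('top','top2.png')
a=cv2.imread('pics/w2.png');b=cv2.imread('pics/top2.png')
cv2.imwrite('pics/c2.png',np.hstack([cv2.resize(a,(400,300)),b[180:480,400:800]]))
E
```

```text
clock: 12.67
eef_pos: [444.2, -280.4, 178.0]
tool_rot: [-3.131, 0.007, 0.862]
force: [0.5, -0.1, -1.3]
width: 85.3
gripper_force: 0.0
clock: 13.08
eef_pos: [353.5, -279.8, 197.1]
tool_rot: [3.14, 0.0, 0.86]
force: [1.2, -0.3, 0.0]
width: 85.3
gripper_force: 0.0
```

View pics/c2.png

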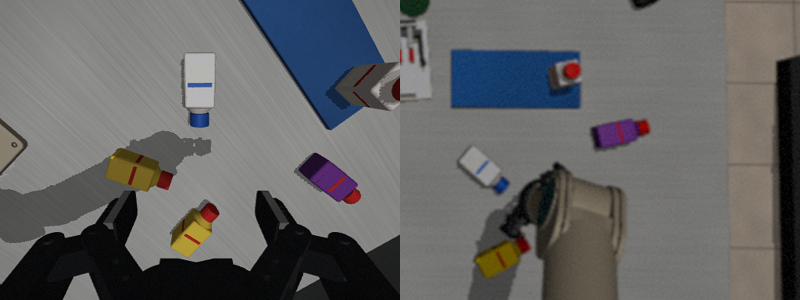

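Run:
```python
from b import *
grasp('w2.png',(397,106),(399,216),tilt=41)
print(pt('top2.png',570,251,122))
print(ctrl.read_state()['qpos'].round(2))
```

```text
len 76.59373342513084 base [ 432.8 -193.7] -b angle 50.61585465767824
grasp [ 397.26706697 -236.9829143    23.        ] tcp [ 405.17639428 -227.34850738    8.66051798] tool shift [ 71.2   2.5 188.5] yaw [ 1.79827042e+02 -9.14649770e-02  4.93221187e+01]
[ 594.3 -387.3  122. ]
[ 1.    0.4  -0.54  2.04  0.29  0.77 -0.42]
```

```bash
python3 -m handwheel '[[[0,0,0],[-0.0025,0.001,0.032],0],[[0,0,0],[-0.0025,0.001,0.032],0],[[0,0,0],[-0.0025,0.001,0.032],0]]'; python3 -m handwheel '[[[0,7,0],[0,0,0],0],[[0,7,0],[0,0,0],0],[[0,7,-0.5],[0,0,0],0]]';  python3 -m handwheel '[[[0,7,0],[0,0,0],0],[[0,7,0],[0,0,0],0],[[0,6,0],[0,0,0],0],[[0,0,0],[0,0,0],0],[[0,0,0],[0,0,0],0]]'
python3 - <<'E'
from b import *
s=ctrl.read_state();print(s['qpos'].round(2));M=R.from_euler('xyz',s['tool_rot']).as_matrix();print(M.round(2))
print(M.T@(np.array([405.2,-227.3,11])-s['eef_pos']))
E
```

```text
clock: 13.43
eef_pos: [355.0, -287.1, 99.8]
tool_rot: [3.137, -0.002, 0.862]
force: [0.4, -1.2, -0.4]
width: 85.1
gripper_force: 0.0
clock: 13.68
eef_pos: [356.3, -283.8, 99.4]
tool_rot: [3.14, -0.322, 0.878]
force: [-1.3, 0.2, -1.4]
width: 85.2
gripper_force: 0.0
clock: 14.1
eef_pos: [352.2, -286.7, 97.6]
tool_rot: [-3.136, -0.669, 0.861]
force: [0.3, 1.3, 0.7]
width: 85.4
gripper_force: 0.0
[ 1.7   0.95 -0.96  2.04  0.14  0.62  0.1 ]
[[ 0.51  0.76  0.4 ]
 [ 0.6  -0.65  0.47]
 [ 0.62 -0.   -0.78]]
[  8.79094843   2.04660682 117.26847802]
```

```bash
python3 -m handwheel '[[[0,0,0],[0.0022,0,0.029],0],[[0,0,0],[0.0022,0.001,0.029],0],[[0,0,0],[0.0022,0.001,0.029],0],[[0,0,0],[0.0022,0,0.029],0],[[0,0,0],[0,0,0],0]]'; python3 -m handwheel '[[[0,0,0],[0,0,0],0],[[0,0,0],[0,0,0],1],[[0,0,0],[0,0,0],1],[[0,0,0],[0,0,0],1],[[0,0,0],[0,0,0],1]]';  python3 -m handwheel '[[[0,0,0],[0,0,0],1],[[0,0,0],[0,0,0],1],[[0,0,0],[0,0,0],1],[[0,0,0],[0,0,0],1],[[0,0,0],[0,0,0],1]]'; python3 -c "
from st import *
place(0,0,0,0)"
```

```text
clock: 14.52
eef_pos: [406.6, -221.4, 13.3]
tool_rot: [-3.139, -0.664, 0.878]
force: [1.2, 0.6, 1.0]
width: 85.2
gripper_force: 0.0
clock: 14.93
eef_pos: [404.3, -228.8, 14.4]
tool_rot: [-3.141, -0.664, 0.866]
force: [-1.8, -2.1, 5.8]
width: 44.6
gripper_force: 60.2
clock: 15.35
eef_pos: [404.3, -228.8, 14.4]
tool_rot: [-3.141, -0.664, 0.866]
force: [-3.6, -3.4, 9.7]
width: 44.4
gripper_force: 60.5
[ 1.49  1.06 -0.84  2.12  0.19  0.33  0.04]
bottle axis [-0.51  -0.6   -0.617]
righting turn (tool) [ -0.  -51.9   0. ]
g [ 396.8 -237.7   29.3] shift [ -78.  -456.2  -23.8] down in tool [-0.617  0.     0.787]
```

```bash
python3 -m handwheel '[[[0,0,0],[0.0247,0,-0.0315],1],[[0,0,0],[0.0247,0,-0.0315],1],[[0,0,0],[0.0247,0,-0.0315],1],[[0,0,0],[0.0247,0,-0.0315],1],[[0,0,0],[0.0247,0,-0.0315],1]]'; python3 -m handwheel '[[[0,-7,0],[0,0,0],1],[[0,-7,0],[0,0,0],1],[[0,-7,0],[0,0,0],1],[[0,-7,0],[0,0,0],1],[[0,-7,0],[0,0,0],1]]';python3 -m handwheel '[[[0,-3,0],[0,0,0],1],[[0,0,-7],[0,0,0],1],[[0,0,-7],[0,0,0],1],[[0,0,-7],[0,0,0],1],[[0,0,-7],[0,0,0],1]]';python3 -m handwheel '[[[0,0,-7],[0,0,0],1],[[0,0,-7],[0,0,0],1],[[0,0,-7],[0,0,0],1],[[0,0,0],[0,0,0],1]]'; python3 -c "
from st import *
place(38,585,-245,220)"
```

```text
clock: 15.77
eef_pos: [403.5, -227.8, 215.1]
tool_rot: [-3.138, -0.664, 0.865]
force: [0.3, -0.6, -2.1]
width: 44.1
gripper_force: 63.1
clock: 16.18
eef_pos: [404.1, -229.1, 215.4]
tool_rot: [3.139, -0.05, 0.865]
force: [-0.2, 0.6, -3.9]
width: 44.2
gripper_force: 63.0
clock: 16.6
eef_pos: [403.8, -227.5, 213.6]
tool_rot: [-3.141, -0.004, 1.363]
force: [0.5, 0.4, -1.7]
width: 44.2
gripper_force: 63.1
clock: 16.93
eef_pos: [403.6, -227.9, 213.3]
tool_rot: [3.14, -0.005, 1.725]
force: [-0.6, -0.5, -1.3]
width: 44.2
gripper_force: 63.1
[ 1.12  0.49 -0.95  1.99  0.5   0.92  0.07]
bottle axis [ 0.121 -0.782  0.612]
righting turn (tool) [  0.  -52.3  -0.1]
g [ 403.6 -228.   232.3] shift [-44.8 176.6  12.3] down in tool [-0.005 -0.001  1.   ]
```

```bash
python3 -m handwheel '[[[0,0,0],[-0.009,0.035,0.002],1],[[0,0,0],[-0.009,0.035,0.002],1],[[0,0,0],[-0.009,0.035,0.002],1],[[0,0,0],[-0.009,0.035,0.002],1],[[0,0,0],[-0.009,0.036,0.002],1]]'; python3 -m handwheel '[[[0,-7,0],[0,0,0],1],[[0,-7,0],[0,0,0],1],[[0,-7,0],[0,0,0],1],[[0,-7,0],[0,0,0],1]]';python3 -m handwheel '[[[0,-7,0],[0,0,0],1],[[0,-7,0],[0,0,0],1],[[0,-7,0],[0,0,0],1],[[0,-3,0],[0,0,0],1],[[0,0,0],[0,0,0],1]]'; python3 -c "
from st import *
place(38,590,-240,100)"
```

```text
clock: 17.35
eef_pos: [586.0, -246.2, 203.1]
tool_rot: [3.141, -0.004, 1.718]
force: [-0.5, -0.8, -0.9]
width: 44.0
gripper_force: 63.1
clock: 17.68
eef_pos: [585.7, -245.1, 204.2]
tool_rot: [3.134, 0.488, 1.716]
force: [-0.4, -0.3, -2.8]
width: 44.3
gripper_force: 63.2
clock: 18.1
eef_pos: [585.0, -240.9, 200.2]
tool_rot: [-3.14, 0.9, 1.729]
force: [0.1, 0.7, -2.2]
width: 44.1
gripper_force: 63.3
[ 0.12  0.72 -0.4   1.94  1.33  1.24 -1.02]
bottle axis [ 0.002 -0.007  1.   ]
righting turn (tool) [-0.  -0.4  0. ]
g [ 582.7 -226.2  212. ] shift [78.6  5.1 81.2] down in tool [0.783 0.001 0.622]
```

```bash
python3 -m handwheel '[[[0,0,0],[0.026,0.0017,0.027],1],[[0,0,0],[0.026,0.0017,0.027],1],[[0,0,0],[0.026,0.0017,0.027],1],[[0,0,0],[0.0195,0,0.0155],1],[[0,0,0],[0,0,0],1]]'; python3 -m handwheel '[[[0,0,0],[0,0,0],1],[[0,0,0],[0,0,0],1]]'; python3 -c "
from st import *
place(38,590,-240,69)"
```

```text
clock: 18.52
eef_pos: [589.9, -261.1, 62.1]
tool_rot: [-3.136, 0.898, 1.723]
force: [-0.5, 0.2, -3.2]
width: 44.3
gripper_force: 63.2
clock: 18.68
eef_pos: [593.6, -260.5, 69.1]
tool_rot: [3.134, 0.903, 1.715]
force: [1.0, 0.1, -1.8]
width: 44.0
gripper_force: 63.2
[ 0.11  0.95 -0.34  1.94  1.51  1.18 -1.26]
bottle axis [-0.004 -0.005  1.   ]
righting turn (tool) [ 0.2 -0.2 -0.2]
g [ 591.3 -245.8   80.9] shift [13.  -0.5  2.7] down in tool [ 0.785 -0.005  0.619]
```

```bash
python3 -m handwheel '[[[0,0,0],[0.006,0,0.0048],1],[[0,0,0],[0,0,0],1],[[0,0,0],[0,0,0],1]]';  python3 -m handwheel '[[[0,0,0],[0.0016,0,0.0013],1],[[0,0,0],[0,0,0],1],[[0,0,0],[0,0,0],1]]'; python3 -m handwheel '[[[0,0,0],[0.0012,0,0.001],1],[[0,0,0],[0,0,0],1],[[0,0,0],[0,0,0],1]]'; python3 -m handwheel '[[[0,0,0],[0.0012,0,0.001],1],[[0,0,0],[0,0,0],1],[[0,0,0],[0,0,0],1]]'; python3 -c "
from st import *
place(38,590,-240,69)"
```

```text
clock: 18.93
eef_pos: [593.4, -259.7, 60.5]
tool_rot: [3.136, 0.903, 1.718]
force: [-0.3, -0.3, -2.5]
width: 43.9
gripper_force: 63.3
clock: 19.18
eef_pos: [593.7, -259.7, 59.2]
tool_rot: [3.136, 0.905, 1.719]
force: [-1.5, 3.5, 5.5]
width: 44.3
gripper_force: 64.1
clock: 19.43
eef_pos: [593.9, -259.8, 59.2]
tool_rot: [3.135, 0.908, 1.719]
force: [-3.0, 6.7, 13.8]
width: 44.2
gripper_force: 64.9
clock: 19.68
eef_pos: [594.1, -260.0, 59.2]
tool_rot: [3.135, 0.911, 1.718]
force: [-3.8, 10.6, 19.9]
width: 44.2
gripper_force: 65.6
[ 0.11  0.97 -0.34  1.94  1.52  1.19 -1.28]
bottle axis [-0.005  0.002  1.   ]
righting turn (tool) [ 0.1  0.2 -0.2]
g [ 591.7 -245.2   70.8] shift [ 4.8 -0.9 -3.1] down in tool [ 0.79  -0.004  0.613]
```

```bash
python3 -m handwheel '[[[0,0,0],[-0.0016,0,-0.0013],1],[[0,0,0],[0,0,0],1],[[0,0,0],[0,0,0],1]]'; python3 -m handwheel '[[[0,0,0],[0,0,0],0.5],[[0,0,0],[0,0,0],0],[[0,0,0],[0,0,0],0],[[0,0,0],[0,0,0],0],[[0,0,0],[0,0,0],0]]'; python3 -m handwheel '[[[0,0,0],[0,0,-0.02],0],[[0,0,0],[0,0,-0.04],0],[[0,0,0],[0,0,-0.04],0],[[0,0,0],[0,0,-0.04],0],[[0,0,0],[0,0,-0.04],0]]'; python3 -m handwheel '[[[0,7,0],[0,0,0],0],[[0,7,0],[0,0,0],0],[[0,7,0],[0,0,0],0],[[0,7,0],[0,0,0],0],[[0,7,0],[0,0,0],0]]';  python3 -m handwheel '[[[0,7,0],[0,0,0],0],[[0,7,0],[0,0,0],0],[[0,2.5,0],[0,0,0],0],[[0,0,7],[0,0,0],0],[[0,0,7],[0,0,0],0]]';  python3 -m handwheel '[[[0,0,7],[0,0,0],0],[[0,0,7],[0,0,0],0],[[0,0,7],[0,0,0],0],[[0,0,7],[0,0,0],0],[[0,0,7],[0,0,0],0]]'; python3 -m handwheel '[[[0,0,7],[0,0,0],0],[[0,0,7],[0,0,0],0],[[0,0,7],[0,0,0],0],[[0,0,7],[0,0,0],0],[[0,0,0],[0,0,0],0]]'
python3 - <<'E'
from b import *
s=ctrl.read_state();print(s['qpos'].round(2))
M=R.from_euler('xyz',s['tool_rot']).as_matrix()
print(M.T@(np.array([400,192,200])-s['eef_pos']))
E
```

```text
clock: 19.93
eef_pos: [593.9, -259.9, 59.2]
tool_rot: [3.135, 0.907, 1.719]
force: [-1.3, 5.2, 10.7]
width: 44.2
gripper_force: 64.6
clock: 20.35
eef_pos: [592.8, -260.0, 56.2]
tool_rot: [3.139, 0.903, 1.721]
force: [-0.0, -0.3, 0.7]
width: 85.2
gripper_force: 0.0
clock: 20.77
eef_pos: [570.6, -119.0, 168.6]
tool_rot: [3.14, 0.903, 1.722]
force: [0.9, -0.2, 0.0]
width: 85.2
gripper_force: 0.0
clock: 21.18
eef_pos: [572.2, -119.3, 169.3]
tool_rot: [3.136, 0.288, 1.724]
force: [0.5, -0.6, -0.3]
width: 85.2
gripper_force: 0.0
clock: 21.6
eef_pos: [570.6, -123.0, 166.9]
tool_rot: [3.141, 0.003, 1.468]
force: [-0.1, 1.3, -0.1]
width: 85.7
gripper_force: 0.0
clock: 22.02
eef_pos: [570.8, -120.6, 167.4]
tool_rot: [3.138, 0.002, 0.861]
force: [0.1, -1.0, -0.4]
width: 85.7
gripper_force: 0.0
clock: 22.43
eef_pos: [570.9, -120.4, 167.6]
tool_rot: [3.137, 0.0, 0.376]
force: [-0.1, 0.7, 0.8]
width: 85.2
gripper_force: 0.0
[ 0.47  0.61 -0.49  1.74  0.37  0.88 -1.38]
[ -44.28347605 -353.20179309  -34.05979391]
```

```bash
python3 -m handwheel '[[[0,0,6],[0,0,0],0],[[0,0,6],[0,0,0],0],[[0,0,5.5],[0,0,0],0],[[0,0,0],[-0.021,-0.035,-0.015],0],[[0,0,0],[-0.021,-0.035,-0.015],0]]'; python3 -m handwheel '[[[0,0,0],[-0.021,-0.035,-0.015],0],[[0,0,0],[0,0,0],0],[[0,0,0],[0,0,0],0],[[0,0,0],[0,0,0],0]]'
python3 - <<'E'
from h import *
snap('wrist','w3.png');print(ctrl.read_state()['qpos'].round(2))
for P in [(603.3,34.6,45),(611.1,-75.1,45)]: print(proj('w3.png',P))
E
```

```text
clock: 22.85
eef_pos: [525.3, -57.3, 195.1]
tool_rot: [3.138, 0.0, 0.072]
force: [0.7, 0.9, 1.0]
width: 85.3
gripper_force: 0.0
clock: 23.18
eef_pos: [503.8, -24.8, 210.4]
tool_rot: [3.137, -0.002, 0.076]
force: [-0.1, 0.3, -1.1]
width: 85.2
gripper_force: 0.0
[ 0.31  0.44 -0.45  1.9   0.26  0.85 -1.77]
[321.4 128.3]
[468.5 129.1]
```

View pics/w3.png

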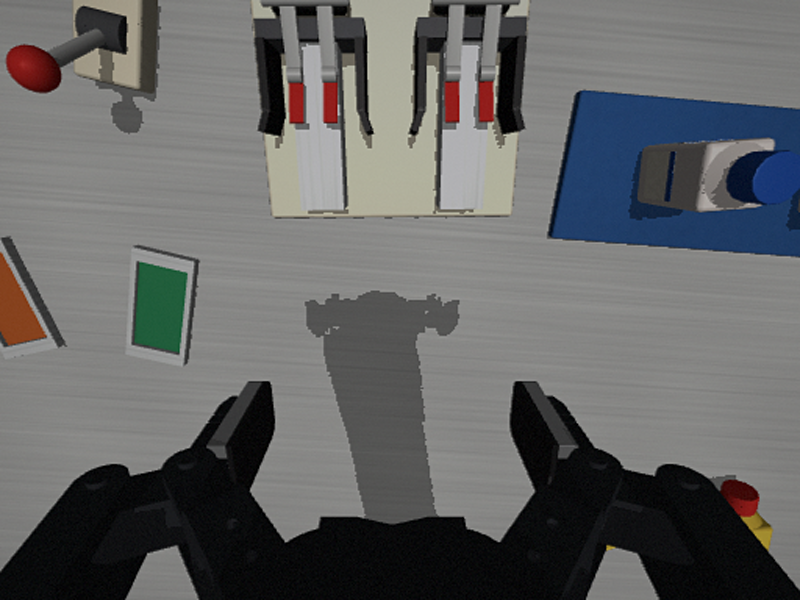

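Run:
```python
from h import *
f='w3.png'
for n,u,v,z in [('bedL',324,211,45),('bedR',459.5,209,45),('baseL',272,216,12),('baseR',514,216,12),('mouthL',316,133,59),('mouthR',464.5,132,59),('lipsL',313.5,123,61),('lipsR',469,122,61),
('gTL',135,247,10),('gTR',197,261,10),('gBR',185,363,10),('gBL',126,352,10)]: print(n,pt(f,u,v,z)[:2])
```

```text
bedL [542.5  31.2]
bedR [552.1 -75.9]
baseL [530.5  81.2]
baseR [ 546.3 -130.1]
mouthL [599.2  36.2]
mouthR [607.9 -70.1]
lipsL [605.6  37.8]
lipsR [614.6 -72.1]
gTL [493.3 204.9]
gTR [484.5 150.4]
gBR [379.4 169.9]
gBL [387.3 226.3]
```

```bash
python3 -m handwheel '[[[0,0,0],[-0.0142,-0.0377,0.008],0],[[0,0,0],[-0.0142,-0.0377,0.008],0],[[0,0,0],[-0.0142,-0.0377,0.008],0],[[0,0,0],[-0.0142,-0.0377,0.008],0]]'; python3 -m handwheel '[[[0,0,0],[-0.0142,-0.0377,0.008],0],[[0,0,0],[-0.0142,-0.0377,0.008],0],[[0,0,7],[0,0,0],0],[[0,0,7],[0,0,0],0],[[0,0,0],[0,0,0],0]]';python3 -m handwheel '[[[0,0,0],[0,0,0],0],[[0,0,0],[0,0,0],0]]'
python3 - <<'E'
from h import *
im=snap('wrist','w4.png');print(ctrl.read_state()['qpos'].round(2))
hsv=cv2.cvtColor(im['pixels'],cv2.COLOR_RGB2HSV)
for n,lo,hi in [('green',(45,100,40),(85,255,255)),('amber',(5,140,80),(22,255,255))]:
    m=cv2.inRange(hsv,lo,hi);c=max(cv2.findContours(m,0,1)[0],key=cv2.contourArea)
    bx=cv2.boxPoints(cv2.minAreaRect(c));print(n,cv2.contourArea(c),bx.round(1).tolist())
    P=np.array([pt('w4.png',u,v,5,1)[:2] for u,v in bx]);print(P.tolist(),P.mean(0))
E
```

```text
clock: 23.57
eef_pos: [435.9, 121.8, 176.7]
tool_rot: [3.137, -0.001, 0.071]
force: [-0.1, 0.2, 0.2]
width: 85.3
gripper_force: 0.0
clock: 23.98
eef_pos: [402.5, 194.8, 160.5]
tool_rot: [3.137, -0.002, -0.173]
force: [0.2, -0.3, 0.7]
width: 85.5
gripper_force: 0.0
clock: 24.15
eef_pos: [402.7, 194.2, 161.0]
tool_rot: [3.138, -0.003, -0.169]
force: [0.1, -0.3, 0.9]
width: 85.0
gripper_force: 0.0
[-0.24  0.43 -0.37  2.1   0.26  0.65 -2.53]
green 2518.5 [[230.0, 108.0], [268.0, 108.0], [268.0, 178.0], [230.0, 178.0]]
[[480.7, 204.7], [473.2, 161.0], [389.2, 173.5], [397.4, 221.1]] [435.125 190.075]
amber 2239.0 [[100.0, 143.89999389648438], [128.10000610351562, 126.0], [167.60000610351562, 188.0], [139.39999389648438, 205.89999389648438]]
[[466.5, 368.6], [481.1, 328.2], [397.9, 302.8], [380.3, 345.8]] [431.45 336.35]
```

View pics/w4.png

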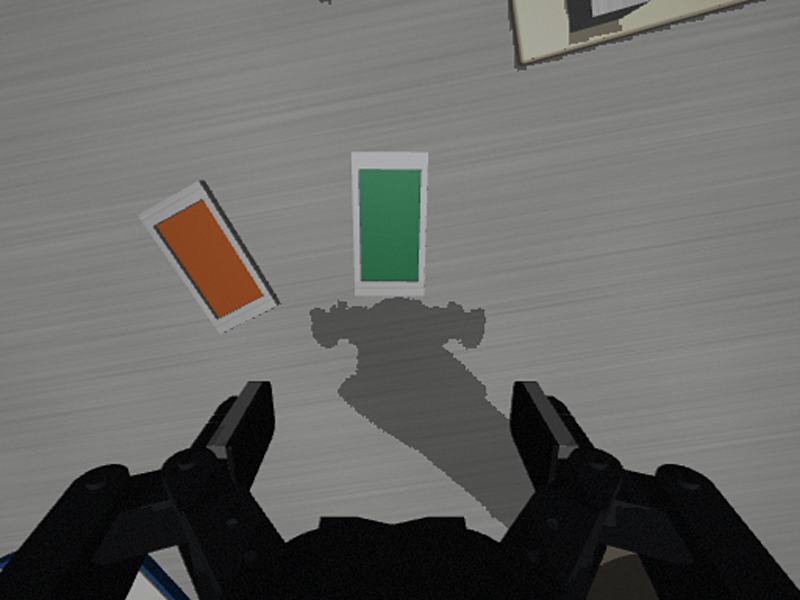

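Run:
```python
from h import *
f='w4.png';P=np.array([pt(f,u,v,10)[:2] for u,v in [(352,152),(428,153),(424,295),(356,295)]]);print(P.tolist())
d=(P[0]+P[1]-P[2]-P[3])/2;print(np.linalg.norm(d),np.degrees(np.arctan2(d[1],d[0])));c=P.mean(0);d/=np.linalg.norm(d)
g=c-35*d;s=ctrl.read_state();M=R.from_euler('xyz',s['tool_rot']).as_matrix();print(c,g,M.T@(np.append(g,-2)-s['eef_pos']))
```

```text
[[493.1, 207.4], [483.1, 153.0], [375.9, 171.6], [385.3, 226.0]]
109.09725019449394 -9.816315135954836
[434.35 189.5 ] [399.86242132 195.46715315] [ -3.41213919  -1.33312491 163.04749483]
```

```bash
python3 -m handwheel '[[[0,0,0],[-0.001,-0.0003,0.04],0],[[0,0,0],[-0.001,-0.0005,0.04],0],[[0,0,0],[-0.001,-0.0005,0.04],0],[[0,0,0],[0,0,0.035],0],[[0,0,0],[0,0,0],0]]'; python3 -m handwheel '[[[0,0,0],[0,0,0.0085],0],[[0,0,0],[0,0,0],0],[[0,0,0],[0,0,0],0],[[0,0,0],[0,0,0],0]]'
```

```text
clock: 24.62
eef_pos: [394.4, 191.3, 0.4]
tool_rot: [3.125, 0.009, -0.17]
force: [-1.1, -1.1, 0.6]
width: 85.1
gripper_force: 0.0
clock: 24.95
eef_pos: [401.2, 196.8, -0.6]
tool_rot: [3.141, -0.005, -0.171]
force: [0.0, -1.1, 0.4]
width: 85.7
gripper_force: 0.0
```

```bash
python3 -m handwheel '[[[0,0,0],[-0.001,0.001,0.0025],0],[[0,0,0],[0,0,0],1],[[0,0,0],[0,0,0],1],[[0,0,0],[0,0,0],1],[[0,0,0],[0,0,0],1]]'; python3 -m handwheel '[[[0,0,0],[0,0,0],1],[[0,0,0],[0,0,0],1],[[0,0,0],[0,0,0],1],[[0,0,0],[0,0,0],1]]'
```

```text
clock: 25.37
eef_pos: [399.2, 195.6, -4.0]
tool_rot: [3.139, -0.004, -0.171]
force: [-0.5, 0.4, 0.2]
width: 38.8
gripper_force: 0.0
clock: 25.7
eef_pos: [398.7, 195.4, -4.6]
tool_rot: [3.138, -0.003, -0.171]
force: [0.6, -0.2, -0.5]
width: -0.1
gripper_force: 0.0
```

```bash
python3 -m handwheel '[[[0,0,0],[0,0,-0.04],1],[[0,0,0],[0,0,-0.04],0],[[0,0,0],[0,0,-0.04],0],[[0,0,0],[0,0,-0.04],0],[[0,0,0],[0,0,0],0]]'; python3 -m handwheel '[[[0,0,0],[0,0,0],0],[[0,0,0],[0,0,0],0]]'
python3 - <<'E'
from h import *
snap('wrist','w5.png')
E
```

```text
clock: 26.12
eef_pos: [401.8, 198.7, 161.3]
tool_rot: [-3.138, -0.012, -0.171]
force: [1.2, 0.2, 1.0]
width: 48.0
gripper_force: 0.0
clock: 26.28
eef_pos: [398.2, 195.4, 155.2]
tool_rot: [3.137, -0.003, -0.171]
force: [0.0, -0.1, 0.3]
width: 72.8
gripper_force: 0.0
```

View pics/w5.png

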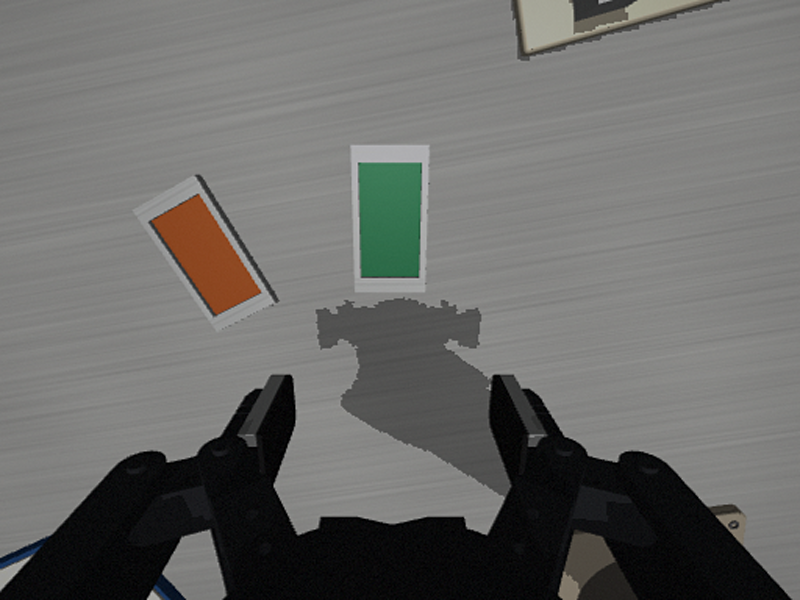

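```bash
python3 -m handwheel '[[[0,0,0],[0.04,0,0.02],1],[[0,0,0],[0.04,0,0.02],1],[[0,0,0],[0.034,0,0.02],1],[[0,0,0],[0,0,0.04],1],[[0,0,0],[0,0,0.038],1]]'; python3 -m handwheel '[[[0,0,0],[0,0,0],1],[[0,0,0],[0,0,0],1],[[0,0,0],[0,0,0],1],[[0,0,0],[0,0,0],1]]'; python3 -m handwheel '[[[0,0,0],[0,0,0.008],1],[[0,0,0],[0,0,0],1],[[0,0,0],[0,0,0],1],[[0,0,0],[0,0,0],1]]';  python3 -m handwheel '[[[0,0,0],[0,0,0.006],1],[[0,0,0],[0,0,0],1],[[0,0,0],[0,0,0],1],[[0,0,0],[0,0,0],1]]'
```

```text
clock: 26.75
eef_pos: [507.1, 176.0, 17.4]
tool_rot: [3.138, -0.003, -0.173]
force: [-0.2, -0.7, -0.8]
width: 21.7
gripper_force: 0.0
clock: 27.08
eef_pos: [506.6, 178.2, 22.4]
tool_rot: [3.14, -0.005, -0.17]
force: [0.7, -1.1, -0.0]
width: 0.1
gripper_force: 0.0
clock: 27.42
eef_pos: [506.0, 177.1, 13.1]
tool_rot: [3.138, -0.004, -0.171]
force: [-0.2, -0.1, 0.3]
width: -0.3
gripper_force: 0.0
clock: 27.75
eef_pos: [505.5, 177.0, 6.3]
tool_rot: [3.138, -0.002, -0.171]
force: [0.2, -0.5, -0.4]
width: 0.1
gripper_force: 0.0
```

```bash
python3 -m handwheel '[[[0,0,0],[0,0,0.006],1],[[0,0,0],[0,0,0],1],[[0,0,0],[0,0,0],1],[[0,0,0],[0,0,0],1]]'; python3 -m handwheel '[[[0,0,0],[0,0,0.003],1],[[0,0,0],[0,0,0],1],[[0,0,0],[0,0,0],1]]';python3 -m handwheel '[[[0,0,0],[0,0,0.003],1],[[0,0,0],[0,0,0],1],[[0,0,0],[0,0,0],1]]'
python3 - <<'E'
from h import *
snap('side','s2.png');a=cv2.imread('pics/s2.png');cv2.imwrite('pics/s2c.png',cv2.resize(a[330:530,280:540],(780,600)))
print(proj('s2.png',ctrl.read_state()['eef_pos']))
E
```

```text
clock: 28.08
eef_pos: [505.5, 177.0, 0.3]
tool_rot: [3.138, -0.002, -0.171]
force: [-0.1, -0.3, 0.1]
width: 0.4
gripper_force: 0.0
clock: 28.33
eef_pos: [505.5, 176.9, -2.7]
tool_rot: [3.138, -0.002, -0.171]
force: [0.3, 0.5, 0.1]
width: -0.0
gripper_force: 0.0
clock: 28.58
eef_pos: [505.5, 176.9, -5.7]
tool_rot: [3.138, -0.002, -0.171]
force: [-0.6, 0.8, 0.0]
width: 0.2
gripper_force: 0.0
[369.8 414.5]
```

View pics/s2c.png

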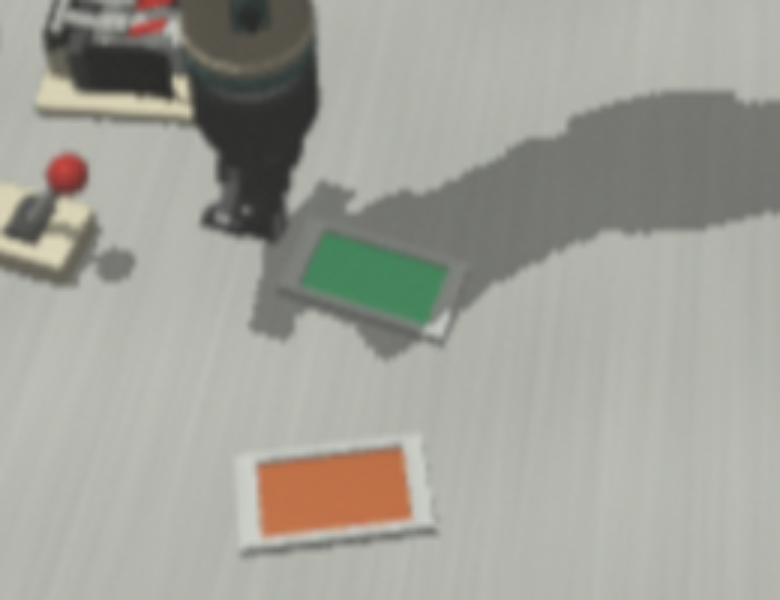

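```bash
for i in 1; do python3 -m handwheel '[[[0,0,0],[0,0,0.003],1],[[0,0,0],[0,0,0],1],[[0,0,0],[0,0,0],1]]'; python3 -m handwheel '[[[0,0,0],[0,0,0.002],1],[[0,0,0],[0,0,0],1],[[0,0,0],[0,0,0],1]]';python3 -m handwheel '[[[0,0,0],[0,0,0.002],1],[[0,0,0],[0,0,0],1],[[0,0,0],[0,0,0],1]]'; python3 -m handwheel '[[[0,0,0],[0,0,0.002],1],[[0,0,0],[0,0,0],1],[[0,0,0],[0,0,0],1]]'; done | grep -E 'eef|force: \['
```

```text
eef_pos: [505.5, 176.9, -8.7]
force: [-0.2, -0.5, -0.7]
eef_pos: [505.6, 176.9, -10.6]
force: [-0.3, -0.6, 0.6]
eef_pos: [505.6, 176.9, -12.7]
force: [-0.4, -0.0, -0.4]
eef_pos: [505.6, 176.9, -14.6]
force: [-0.0, -0.4, 0.2]
```

```bash
for i in 1; do python3 -m handwheel '[[[0,0,0],[0,0,0.002],1],[[0,0,0],[0,0,0],1],[[0,0,0],[0,0,0],1]]'; python3 -m handwheel '[[[0,0,0],[0,0,0.002],1],[[0,0,0],[0,0,0],1],[[0,0,0],[0,0,0],1]]';python3 -m handwheel '[[[0,0,0],[0,0,0.002],1],[[0,0,0],[0,0,0],1],[[0,0,0],[0,0,0],1]]'; done | grep -E 'eef|force: \['
```

```text
eef_pos: [505.6, 176.9, -16.6]
force: [-0.0, -0.0, -0.3]
eef_pos: [505.6, 176.9, -18.7]
force: [0.5, 0.1, 0.7]
eef_pos: [505.6, 176.9, -20.7]
force: [1.3, -0.1, -0.3]
```

View side.

Run:
```python
from h import *
snap('side','s3.png');a=cv2.imread('pics/s3.png');snap('top','top3.png');b=cv2.imread('pics/top3.png')
cv2.imwrite('pics/s3c.png',np.hstack([cv2.resize(a[370:470,330:430],(400,400),interpolation=cv2.INTER_CUBIC),cv2.resize(b[220:370,180:330],(400,400),interpolation=cv2.INTER_CUBIC)]))
s=ctrl.read_state();print(s['qpos'].round(3),s['tau'].round(1),proj('s3.png',s['eef_pos']),proj('s3.png',s['eef_pos']+[0,0,20]),proj('top3.png',s['eef_pos']))
```

```text
[-0.173  0.842 -0.337  1.979  0.648  0.428 -2.747] [ -0.  -53.6  -4.4  -7.6   0.    0.   -0. ] [370.2 418.7] [369.6 413. ] [285.3 298.2]
```

View pics/s3c.png

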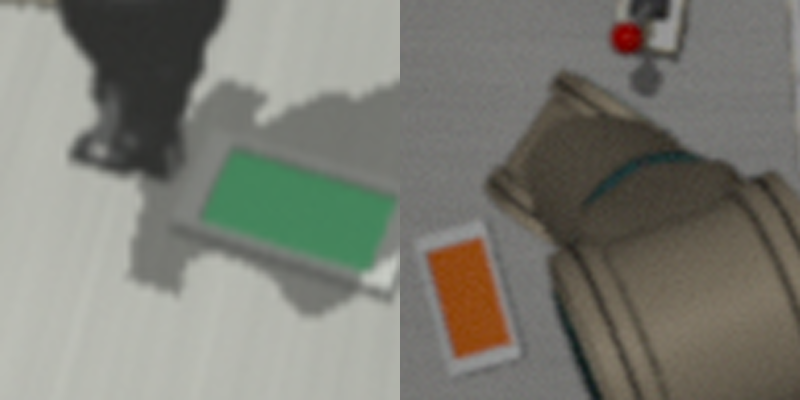

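```bash
for i in 1; do python3 -m handwheel '[[[0,0,0],[0,0,0.0015],1],[[0,0,0],[0,0,0],1],[[0,0,0],[0,0,0],1]]'; python3 -m handwheel '[[[0,0,0],[0,0,0.0015],1],[[0,0,0],[0,0,0],1],[[0,0,0],[0,0,0],1]]';python3 -m handwheel '[[[0,0,0],[0,0,0.0015],1],[[0,0,0],[0,0,0],1],[[0,0,0],[0,0,0],1]]'; done | grep -E 'eef|force: \['
```

```text
eef_pos: [505.6, 176.9, -22.1]
force: [0.3, 0.5, -0.1]
eef_pos: [505.7, 176.9, -23.6]
force: [-1.1, 0.9, 0.8]
eef_pos: [505.6, 176.8, -25.1]
force: [-0.9, 0.3, -0.9]
```

```bash
for i in 1; do python3 -m handwheel '[[[0,0,0],[0,0,0.0015],1],[[0,0,0],[0,0,0],1],[[0,0,0],[0,0,0],1]]'; python3 -m handwheel '[[[0,0,0],[0,0,0.0015],1],[[0,0,0],[0,0,0],1],[[0,0,0],[0,0,0],1]]';python3 -m handwheel '[[[0,0,0],[0,0,0.0015],1],[[0,0,0],[0,0,0],1],[[0,0,0],[0,0,0],1]]'; python3 -m handwheel '[[[0,0,0],[0,0,0.0015],1],[[0,0,0],[0,0,0],1],[[0,0,0],[0,0,0],1]]'; done | grep -E 'eef|force: \['
```

```text
eef_pos: [505.6, 176.9, -26.6]
force: [-0.0, -0.0, 0.0]
eef_pos: [505.8, 176.9, -27.1]
force: [-2.4, -0.4, 9.1]
eef_pos: [505.9, 177.0, -27.2]
force: [-4.7, -1.1, 24.5]
eef_pos: [505.9, 176.9, -27.3]
force: [-7.7, -3.1, 37.6]
```

```bash
python3 -m handwheel '[[[0,0,0],[0,0,-0.04],0],[[0,0,0],[0,0,-0.03],0],[[0,0,0],[-0.036,0,0],0],[[0,0,0],[-0.036,0,0],0],[[0,0,0],[-0.0355,0,0],0]]'; python3 -m handwheel '[[[0,0,0],[0,0,0],0],[[0,0,0],[0,0,0],0],[[0,0,0],[0,0,0],0],[[0,0,0],[0,0,0],0]]'
python3 - <<'E'
from h import *
s=ctrl.read_state();M=R.from_euler('xyz',s['tool_rot']).as_matrix();print(M.T@(np.array([399.9,195.5,-30])-s['eef_pos']),s['qpos'].round(2))
E
```

```text
clock: 32.65
eef_pos: [399.2, 195.4, 39.4]
tool_rot: [3.14, -0.004, -0.173]
force: [0.6, 1.6, -0.2]
width: 60.8
gripper_force: 0.0
clock: 32.98
eef_pos: [401.3, 195.5, 38.7]
tool_rot: [3.139, -0.004, -0.172]
force: [0.3, -1.1, 0.6]
width: 85.3
gripper_force: 0.0
[-1.65770003  0.08646166 68.68620154] [-0.29  0.66 -0.33  2.2   0.61  0.36 -2.88]
```

```bash
python3 -m handwheel '[[[0,0,0],[-0.001,0,0.034],0],[[0,0,0],[-0.0006,0,0.032],0],[[0,0,0],[0,0,0],0],[[0,0,0],[0,0,0],0],[[0,0,0],[0,0,0],0]]'; python3 -m handwheel '[[[0,0,0],[0,0,0.002],0],[[0,0,0],[0,0,0],1],[[0,0,0],[0,0,0],1],[[0,0,0],[0,0,0],1],[[0,0,0],[0,0,0],1]]'; python3 -m handwheel '[[[0,0,0],[0,0,0],1],[[0,0,0],[0,0,0],1],[[0,0,0],[0,0,0],1],[[0,0,0],[0,0,0],1]]'
```

```text
clock: 33.4
eef_pos: [404.6, 197.5, -20.3]
tool_rot: [3.132, 0.008, -0.171]
force: [0.8, 0.6, 0.1]
width: 85.3
gripper_force: 0.0
clock: 33.82
eef_pos: [406.1, 199.6, -20.3]
tool_rot: [3.135, 0.006, -0.169]
force: [0.2, 1.4, 1.1]
width: 38.8
gripper_force: 0.2
clock: 34.15
eef_pos: [404.6, 197.8, -21.8]
tool_rot: [3.131, 0.009, -0.17]
force: [-0.5, 0.9, 8.4]
width: 2.2
gripper_force: 59.3
```

```bash
python3 -m handwheel '[[[0,0,0],[0,0,-0.03],0],[[0,0,0],[0,0,-0.03],0],[[0,0,0],[0.035,0,-0.03],0],[[0,0,0],[0.035,0,-0.03],0],[[0,0,0],[0,0,-0.03],0]]'; python3 -m handwheel '[[[0,0,0],[0,0,-0.03],0],[[0,0,0],[0,0,0],0],[[0,0,0],[0,0,0],0],[[0,0,0],[0,0,0],0]]'
cat > filt.py <<'E'
from h import *
def find(fn,col):
    im=snap('wrist',fn);hsv=cv2.cvtColor(im['pixels'],cv2.COLOR_RGB2HSV)
    lo,hi={'green':((45,100,40),(85,255,255)),'amber':((5,140,80),(22,255,255))}[col]
    m=cv2.inRange(hsv,lo,hi);c=max(cv2.findContours(m,0,1)[0],key=cv2.contourArea)[:,0].astype(float)
    P=np.array([pt(fn,u,v,5,1)[:2] for u,v in c])
    (cx,cy),(w,h),a=cv2.minAreaRect(P.astype(np.float32));print(col,(cx,cy),(w,h),a)
    bx=cv2.boxPoints(((cx,cy),(w,h),a));e=[bx[1]-bx[0],bx[2]-bx[1]];d=max(e,key=np.linalg.norm);d=d/np.linalg.norm(d)
    if d[0]<0:d=-d
    print('axis deg',np.degrees(np.arctan2(d[1],d[0])));return np.array([cx,cy]),d
def togo(P):
    s=ctrl.read_state();M=R.from_euler('xyz',s['tool_rot']).as_matrix();print('eef',s['eef_pos'].round(1),np.degrees(s['tool_rot']).round(1),'q',s['qpos'].round(2),'shift',(M.T@(np.array(P)-s['eef_pos'])).round(1))
E
python3 - <<'E'
from filt import *
c,d=find('w6.png','green');g=c+38*d;togo([*g,-30])
E
```

```text
clock: 34.57
eef_pos: [474.1, 185.8, 122.5]
tool_rot: [3.131, 0.007, -0.176]
force: [1.8, -0.8, -0.6]
width: 62.8
gripper_force: 0.0
clock: 34.9
eef_pos: [468.0, 187.4, 150.6]
tool_rot: [3.128, 0.011, -0.17]
force: [-0.6, -0.5, 0.1]
width: 85.2
gripper_force: 0.0
green (426.905029296875, 167.67816162109375) (45.7710075378418, 84.39100646972656) 80.25421142578125
axis deg -9.7457905
eef [467.7 187.4 150.2] [179.2   0.7  -9.7] q [-0.05  0.56 -0.57  1.95  0.43  0.77 -2.61] shift [  3.3  23.9 180.5]
```

```bash
python3 -m handwheel '[[[0.8,0.7,0],[0.0035,0.024,0],0],[[0,0,0],[0,0,0.035],0],[[0,0,0],[0,0,0.035],0],[[0,0,0],[0,0,0.035],0],[[0,0,0],[0,0,0.03],0]]'; python3 -m handwheel '[[[0,0,0],[0,0,0],0],[[0,0,0],[0,0,0],0],[[0,0,0],[0,0,0],0]]'
python3 - <<'E'
from filt import *
c,d=find('w7.png','green');g=c+38*d;togo([*g,-30])
E
```

```text
clock: 35.37
eef_pos: [466.6, 163.3, 13.5]
tool_rot: [-3.141, 0.001, -0.169]
force: [-0.2, -0.4, 0.4]
width: 85.5
gripper_force: 0.0
clock: 35.62
eef_pos: [468.4, 164.9, 17.0]
tool_rot: [-3.139, -0.002, -0.169]
force: [-0.0, -0.6, 0.0]
width: 85.2
gripper_force: 0.0
green (426.5699157714844, 168.0350799560547) (46.177467346191406, 83.62824249267578) 80.29436492919922
axis deg -9.70563
eef [469.2 165.1  17.7] [-179.8   -0.2   -9.7] q [-0.15  0.75 -0.37  2.08  0.64  0.42 -2.76] shift [-4.7  4.4 47.7]
```

```bash
python3 -m handwheel '[[[0,0,0],[-0.002,0.004,0.025],0],[[0,0,0],[0,0,0.02],0],[[0,0,0],[0,0,0],0],[[0,0,0],[0,0,0],0],[[0,0,0],[0,0,0],0]]'; python3 -m handwheel '[[[0,0,0],[0,0,0],0],[[0,0,0],[0,0,0],0],[[0,0,0],[0,0,0],0]]'
python3 - <<'E'
from filt import *
togo([468,162,-30])
E
```

```text
clock: 36.08
eef_pos: [467.1, 161.6, -26.8]
tool_rot: [-3.138, -0.004, -0.169]
force: [-0.7, -0.2, -0.1]
width: 85.8
gripper_force: 0.0
clock: 36.33
eef_pos: [466.7, 161.1, -27.5]
tool_rot: [-3.138, -0.004, -0.17]
force: [0.1, -0.7, -0.3]
width: 85.5
gripper_force: 0.0
eef [466.7 161.1 -27.5] [-179.8   -0.2   -9.7] q [-0.21  0.82 -0.27  2.1   0.71  0.31 -2.82] shift [ 1.1 -1.1  2.5]
```

```bash
python3 -m handwheel '[[[0,0,0],[0.001,-0.001,0.0025],0],[[0,0,0],[0,0,0],0],[[0,0,0],[0,0,0],0.3],[[0,0,0],[0,0,0],0.6],[[0,0,0],[0,0,0],0.6]]'; python3 -m handwheel '[[[0,0,0],[0,0,0],0.6],[[0,0,0],[0,0,0],0.6],[[0,0,0],[0,0,0],0.6]]'
```

```text
clock: 36.75
eef_pos: [467.1, 161.6, -30.6]
tool_rot: [-3.14, -0.002, -0.169]
force: [-1.7, 0.7, 6.1]
width: 54.3
gripper_force: 61.7
clock: 37.0
eef_pos: [467.1, 161.6, -30.6]
tool_rot: [-3.139, -0.002, -0.169]
force: [-1.2, 0.0, 4.7]
width: 54.2
gripper_force: 63.5
```

```bash
python3 -m handwheel '[[[0,0,0],[0,0,-0.03],0.6],[[0,0,0],[0,0,-0.04],0.6],[[0,0,0],[0,0,-0.04],0.6],[[0,0,-7.1],[0,0,0],0.6],[[0,0,-7.1],[0,0,0],0.6]]'; python3 -m handwheel '[[[0,0,-7.1],[0,0,0],0.6],[[0,0,-7.1],[0,0,0],0.6],[[0,0,-7.1],[0,0,0],0.6],[[0,0,-7.1],[0,0,0],0.6],[[0,0,-7.1],[0,0,0],0.6]]';  python3 -m handwheel '[[[0,0,-7.1],[0,0,0],0.6],[[0,0,-7.1],[0,0,0],0.6],[[0,0,-7.1],[0,0,0],0.6],[[0,0,-7.1],[0,0,0],0.6],[[0,0,-7.1],[0,0,0],0.6]]'; python3 -m handwheel '[[[0,0,-7.1],[0,0,0],0.6],[[0,0,-7.1],[0,0,0],0.6],[[0,0,-7.1],[0,0,0],0.6],[[0,0,-7.1],[0,0,0],0.6],[[0,0,-7.1],[0,0,0],0.6]]'; python3 -m handwheel '[[[0,0,-7.1],[0,0,0],0.6],[[0,0,-7.1],[0,0,0],0.6],[[0,0,-7.1],[0,0,0],0.6],[[0,0,-7.1],[0,0,0],0.6],[[0,0,-7.1],[0,0,0],0.6]]'; python3 -m handwheel '[[[0,0,-7.1],[0,0,0],0.6],[[0,0,-7.1],[0,0,0],0.6],[[0,0,-7.1],[0,0,0],0.6],[[0,0,-7.1],[0,0,0],0.6],[[0,0,-7.1],[0,0,0],0.6]]'
python3 - <<'E'
from filt import *
togo([510,-80,90])
E
```

```text
clock: 37.42
eef_pos: [468.7, 161.9, 81.5]
tool_rot: [-3.139, -0.008, 0.084]
force: [-0.6, -0.1, -1.1]
width: 54.3
gripper_force: 64.3
clock: 37.83
eef_pos: [466.7, 161.2, 78.9]
tool_rot: [3.141, -0.003, 0.704]
force: [0.0, 0.8, -1.5]
width: 53.8
gripper_force: 64.3
clock: 38.25
eef_pos: [466.6, 161.1, 78.8]
tool_rot: [3.14, -0.002, 1.324]
force: [0.4, 0.2, -0.7]
width: 53.9
gripper_force: 64.3
clock: 38.67
eef_pos: [466.6, 161.0, 78.8]
tool_rot: [3.139, -0.001, 1.943]
force: [0.3, -0.6, -1.4]
width: 54.5
gripper_force: 64.3
clock: 39.08
eef_pos: [466.5, 161.0, 78.6]
tool_rot: [3.139, 0.001, 2.563]
force: [-0.9, 0.4, -1.5]
width: 53.9
gripper_force: 64.3
clock: 39.5
eef_pos: [466.5, 161.0, 78.6]
tool_rot: [3.14, 0.002, -3.101]
force: [-0.2, -0.1, -1.0]
width: 54.6
gripper_force: 64.3
eef [466.5 161.   78.6] [ 1.799e+02  1.000e-01 -1.777e+02] q [ 0.32  0.93 -1.2   2.04  1.08  1.01  0.16] shift [ -33.6 -242.6  -11.7]
```

```bash
python3 -m handwheel '[[[0,0,-2],[-0.003,-0.034,0],0.6],[[0,0,0],[-0.003,-0.034,0],0.6],[[0,0,0],[-0.003,-0.034,0],0.6],[[0,0,0],[-0.003,-0.034,0],0.6],[[0,0,0],[0,0,0],0.6]]'; python3 -m handwheel '[[[0,0,0],[0,0,0],0.6],[[0,0,0],[0,0,0],0.6],[[0,0,0],[0,0,0],0.6]]'
python3 - <<'E'
from filt import *
togo([488.3,27.6,17])
E
```

```text
clock: 39.92
eef_pos: [487.0, 17.5, 77.1]
tool_rot: [-3.136, -0.001, -3.082]
force: [-0.8, -0.2, -1.0]
width: 54.7
gripper_force: 64.3
clock: 40.17
eef_pos: [487.0, 27.7, 78.9]
tool_rot: [3.139, 0.003, -3.07]
force: [-0.2, 0.4, -1.6]
width: 54.1
gripper_force: 64.3
eef [487.   27.7  78.9] [ 179.9    0.2 -175.9] q [ 0.6   0.93 -1.21  2.06  1.09  1.    0.45] shift [-1.1 -0.3 61.9]
```

```bash
python3 -m handwheel '[[[0,0,-0.2],[-0.001,0,0.03],0.6],[[0,0,0],[0,0,0.03],0.6],[[0,0,0],[0,0,0],0.6],[[0,0,0],[0,0,0],0.6],[[0,0,0],[0,0,0],0.6]]'; python3 -m handwheel '[[[0,0,0],[0,0,0.002],0.6],[[0,0,0],[0,0,0],0.6],[[0,0,0],[0,0,0],0.6],[[0,0,0],[0,0,0],0.6]]'
python3 - <<'E'
from filt import *
togo([488.3,27.6,15])
E
```

```text
clock: 40.58
eef_pos: [488.6, 28.2, 20.0]
tool_rot: [3.139, 0.004, -3.066]
force: [-0.0, 0.4, -1.4]
width: 54.3
gripper_force: 64.5
clock: 40.92
eef_pos: [488.7, 26.6, 17.5]
tool_rot: [3.14, 0.004, -3.069]
force: [0.2, 0.5, -1.8]
width: 54.0
gripper_force: 64.5
eef [488.7  26.6  17.5] [ 179.9    0.2 -175.8] q [ 0.56  1.01 -1.11  2.09  1.23  0.94  0.36] shift [0.3 1.1 2.5]
```

Lower until slight contact, then check the pose visually once.

```bash
python3 -m handwheel '[[[0,0,0],[0,0.0008,0.0015],0.6],[[0,0,0],[0,0,0],0.6],[[0,0,0],[0,0,0],0.6]]'; python3 -m handwheel '[[[0,0,0],[0,0,0.001],0.6],[[0,0,0],[0,0,0],0.6],[[0,0,0],[0,0,0],0.6]]'; python3 -m handwheel '[[[0,0,0],[0,0,0.0008],0.6],[[0,0,0],[0,0,0],0.6],[[0,0,0],[0,0,0],0.6]]'
python3 - <<'E'
from filt import *
togo([488.3,27.6,15])
snap('side','s4.png');a=cv2.imread('pics/s4.png');b=0
snap('top','top4.png');b=cv2.imread('pics/top4.png')
cv2.imwrite('pics/s4c.png',np.hstack([cv2.resize(a[270:390,280:400],(400,400),interpolation=cv2.INTER_CUBIC),cv2.resize(b[190:320,310:440],(400,400),interpolation=cv2.INTER_CUBIC)]))
E
```

```text
clock: 41.17
eef_pos: [488.2, 27.4, 15.3]
tool_rot: [3.14, 0.003, -3.068]
force: [0.1, -1.0, -0.5]
width: 54.2
gripper_force: 64.5
clock: 41.42
eef_pos: [488.3, 27.5, 14.3]
tool_rot: [3.14, 0.003, -3.068]
force: [0.0, -1.2, -0.3]
width: 54.3
gripper_force: 64.5
clock: 41.67
eef_pos: [488.3, 27.5, 13.7]
tool_rot: [3.14, 0.003, -3.068]
force: [-0.3, 0.0, 1.8]
width: 54.2
gripper_force: 64.8
eef [488.3  27.5  13.7] [ 179.9    0.2 -175.8] q [ 0.55  1.02 -1.11  2.09  1.24  0.94  0.35] shift [-0.   0.1 -1.3]
```

View pics/s4c.png

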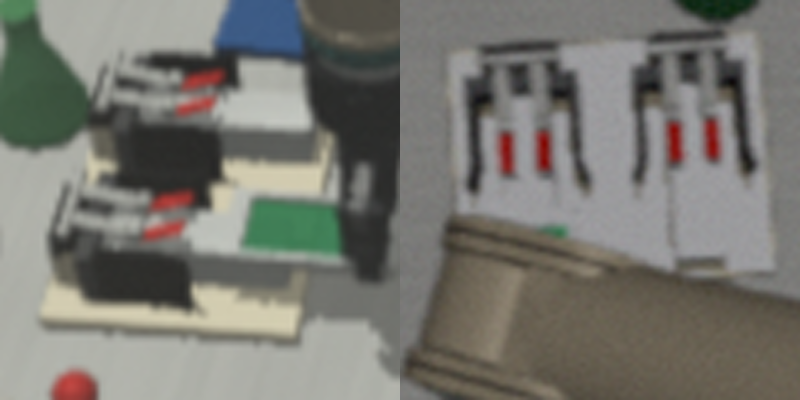

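```bash
python3 -m handwheel '[[[0,0,0],[-0.008,0,-0.0003],0.6],[[0,0,0],[-0.008,0,0],0.6],[[0,0,0],[0,0,0],0.6],[[0,0,0],[0,0,0],0.6]]'; python3 -m handwheel '[[[0,0,0],[-0.006,0,0],0.6],[[0,0,0],[-0.006,0,0],0.6],[[0,0,0],[0,0,0],0.6],[[0,0,0],[0,0,0],0.6]]'; python3 -m handwheel '[[[0,0,0],[-0.006,0,0],0.6],[[0,0,0],[0,0,0],0.6],[[0,0,0],[0,0,0],0.6]]'
python3 - <<'E'
from filt import *
togo([563.1,33.2,14])
E
```

```text
clock: 42.1
eef_pos: [506.0, 29.0, 14.0]
tool_rot: [3.139, 0.005, -3.069]
force: [1.0, 0.6, 2.2]
width: 54.4
gripper_force: 64.7
clock: 42.43
eef_pos: [517.0, 29.7, 14.1]
tool_rot: [3.14, 0.004, -3.068]
force: [-0.3, -1.3, 3.7]
width: 54.0
gripper_force: 65.0
clock: 42.68
eef_pos: [522.1, 30.1, 14.2]
tool_rot: [3.14, 0.002, -3.068]
force: [-2.8, 0.3, 7.0]
width: 53.8
gripper_force: 65.3
eef [522.1  30.1  14.2] [ 1.799e+02  1.000e-01 -1.758e+02] q [ 0.54  1.04 -1.11  2.    1.2   0.97  0.43] shift [-41.1   0.1   0.3]
```

```bash
python3 -m handwheel '[[[0,0,0],[-0.006,0,-0.0005],0.6],[[0,0,0],[0,0,0],0.6],[[0,0,0],[0,0,0],0.6]]'; python3 -m handwheel '[[[0,0,0],[-0.006,0,0],0.6],[[0,0,0],[0,0,0],0.6],[[0,0,0],[0,0,0],0.6]]'; python3 -m handwheel '[[[0,0,0],[-0.006,0,0],0.6],[[0,0,0],[0,0,0],0.6],[[0,0,0],[0,0,0],0.6]]'; python3 -m handwheel '[[[0,0,0],[-0.005,0,0],0.6],[[0,0,0],[0,0,0],0.6],[[0,0,0],[0,0,0],0.6]]'
python3 - <<'E'
from filt import *
togo([563.1,33.2,14])
E
```

```text
clock: 42.93
eef_pos: [528.3, 30.4, 14.4]
tool_rot: [3.14, 0.003, -3.068]
force: [-1.9, 0.4, 5.0]
width: 54.0
gripper_force: 65.0
clock: 43.18
eef_pos: [532.3, 30.7, 14.4]
tool_rot: [3.14, -0.001, -3.068]
force: [-5.9, 0.2, 6.3]
width: 54.2
gripper_force: 65.4
clock: 43.43
eef_pos: [537.0, 31.0, 14.4]
tool_rot: [3.141, -0.003, -3.068]
force: [-8.8, -0.7, 9.7]
width: 54.5
gripper_force: 65.7
clock: 43.68
eef_pos: [540.3, 31.3, 14.4]
tool_rot: [3.141, -0.005, -3.067]
force: [-11.7, -1.5, 13.4]
width: 54.1
gripper_force: 66.0
eef [540.3  31.3  14.4] [ 180.    -0.3 -175.7] q [ 0.53  1.06 -1.11  1.94  1.18  1.    0.47] shift [-22.9   0.2   0.3]
```

```bash
python3 -m handwheel '[[[0,0,0],[-0.004,0,-0.0007],0.6],[[0,0,0],[0,0,0],0.6],[[0,0,0],[0,0,0],0.6]]'; python3 -m handwheel '[[[0,0,0],[-0.004,0,-0.0005],0.6],[[0,0,0],[0,0,0],0.6],[[0,0,0],[0,0,0],0.6]]'; python3 -m handwheel '[[[0,0,0],[-0.004,0,0],0.6],[[0,0,0],[0,0,0],0.6],[[0,0,0],[0,0,0],0.6]]'
python3 - <<'E'
from filt import *
togo([563.1,33.2,14])
E
```

```text
clock: 43.93
eef_pos: [547.7, 31.6, 14.5]
tool_rot: [3.14, 0.0, -3.068]
force: [-4.2, 0.5, 0.5]
width: 54.4
gripper_force: 64.7
clock: 44.18
eef_pos: [553.5, 31.9, 15.3]
tool_rot: [3.14, 0.003, -3.069]
force: [-1.6, 0.1, -2.6]
width: 54.3
gripper_force: 64.3
clock: 44.43
eef_pos: [558.7, 32.5, 15.9]
tool_rot: [3.14, 0.005, -3.069]
force: [2.3, -0.6, -3.2]
width: 54.1
gripper_force: 64.3
eef [558.7  32.5  15.9] [ 179.9    0.3 -175.9] q [ 0.52  1.07 -1.11  1.9   1.17  1.01  0.5 ] shift [-4.4  0.4  1.9]
```

```bash
python3 -m handwheel '[[[0,0,0],[-0.002,0,0.0012],0.6],[[0,0,0],[0,0,0],0.6],[[0,0,0],[0,0,0],0.6]]'; python3 -m handwheel '[[[0,0,0],[-0.002,0,0],0.6],[[0,0,0],[0,0,0],0.6],[[0,0,0],[0,0,0],0.6]]'; python3 -m handwheel '[[[0,0,0],[-0.0015,0,0],0.6],[[0,0,0],[0,0,0],0.6],[[0,0,0],[0,0,0],0.6]]';  python3 -m handwheel '[[[0,0,0],[-0.0015,0,0],0.6],[[0,0,0],[0,0,0],0.6],[[0,0,0],[0,0,0],0.6]]'
```

```text
clock: 44.68
eef_pos: [560.3, 32.7, 14.8]
tool_rot: [3.14, 0.005, -3.069]
force: [3.7, -0.3, -1.6]
width: 54.2
gripper_force: 64.4
clock: 44.93
eef_pos: [560.6, 32.7, 14.5]
tool_rot: [3.14, 0.002, -3.068]
force: [-1.3, -1.1, -0.5]
width: 54.1
gripper_force: 64.6
clock: 45.18
eef_pos: [561.5, 32.9, 14.5]
tool_rot: [3.14, 0.001, -3.068]
force: [-5.1, -1.0, 2.9]
width: 54.5
gripper_force: 64.8
clock: 45.43
eef_pos: [563.9, 33.2, 14.5]
tool_rot: [3.14, 0.002, -3.068]
force: [-3.3, -0.5, 1.2]
width: 54.1
gripper_force: 64.7
```

```bash
python3 -m handwheel '[[[0,0,0],[-0.0015,0,0],0.6],[[0,0,0],[0,0,0],0.6],[[0,0,0],[0,0,0],0.6]]'; python3 -m handwheel '[[[0,0,0],[-0.0015,0,0],0.6],[[0,0,0],[0,0,0],0.6],[[0,0,0],[0,0,0],0.6]]'; python3 -m handwheel '[[[0,0,0],[-0.0015,0,0],0.6],[[0,0,0],[0,0,0],0.6],[[0,0,0],[0,0,0],0.6]]'
```

```text
clock: 45.68
eef_pos: [565.4, 33.2, 14.5]
tool_rot: [3.14, 0.003, -3.068]
force: [-4.9, -0.3, 1.9]
width: 54.3
gripper_force: 64.9
clock: 45.93
eef_pos: [565.3, 33.2, 14.5]
tool_rot: [3.14, -0.0, -3.068]
force: [-8.4, 0.1, 5.4]
width: 54.1
gripper_force: 65.1
clock: 46.18
eef_pos: [565.3, 33.2, 14.5]
tool_rot: [3.141, -0.003, -3.068]
force: [-11.9, -0.9, 7.0]
width: 54.4
gripper_force: 65.4
```

```bash
python3 -m handwheel '[[[0,0,0],[0.003,0,0],0.3],[[0,0,0],[0,0,0],0],[[0,0,0],[0,0,0],0],[[0,0,0],[0,0,0],0],[[0,0,0],[0,0,0],0]]'; python3 -m handwheel '[[[0,0,0],[0,0,-0.01],0],[[0,0,0],[0,0,-0.035],0],[[0,0,0],[0,0,-0.04],0],[[0,0,0],[0,0,-0.04],0],[[0,0,0],[0,0,0],0]]'; python3 -m handwheel '[[[0,0,0],[0.014,0.038,0],0],[[0,0,0],[0.014,0.038,0],0],[[0,0,0],[0.014,0.038,0],0],[[0,0,0],[0.014,0.038,0],0]]'; python3 -m handwheel '[[[0,0,0],[0.014,0.038,0],0],[[0,0,0],[0.014,0.038,0],0],[[0,0,0],[0.014,0.038,0],0],[[0,0,0],[0.014,0.038,0],0]]'; python3 -m handwheel '[[[0,0,-6],[0,0,0],0],[[0,0,-6],[0,0,0],0],[[0,0,0],[0,0,0],0],[[0,0,0],[0,0,0],0]]'
python3 - <<'E'
from filt import *
c,d=find('w8.png','amber');g=c-40*d;togo([*g,-30])
E
```

```text
clock: 46.6
eef_pos: [566.5, 33.2, 14.7]
tool_rot: [3.139, 0.004, -3.069]
force: [-0.4, -0.1, 0.9]
width: 85.3
gripper_force: 0.0
clock: 47.02
eef_pos: [569.6, 36.0, 148.0]
tool_rot: [3.137, 0.016, -3.068]
force: [0.5, 1.2, 0.2]
width: 85.5
gripper_force: 0.0
clock: 47.35
eef_pos: [497.8, 181.8, 140.5]
tool_rot: [3.139, 0.004, -3.069]
force: [-0.1, 0.7, -0.4]
width: 85.5
gripper_force: 0.0
clock: 47.68
eef_pos: [430.4, 329.8, 140.5]
tool_rot: [3.139, 0.004, -3.068]
force: [1.1, 0.7, -0.3]
width: 85.2
gripper_force: 0.0
clock: 48.02
eef_pos: [431.3, 328.0, 140.1]
tool_rot: [3.14, 0.003, -2.862]
force: [0.8, -0.9, -0.7]
width: 85.2
gripper_force: 0.0
amber (432.9856262207031, 334.5018615722656) (85.19688415527344, 45.66752624511719) 16.85209083557129
axis deg 16.85208
eef [431.6 327.6 140. ] [ 179.9    0.2 -164. ] q [-0.02  0.84 -1.18  1.87  0.9   1.08  0.28] shift [ 37.3   5.4 169.9]
```

```bash
python3 -m handwheel '[[[0,0,-0.9],[0.037,0.005,0],0],[[0,0,0],[0,0,0.035],0],[[0,0,0],[0,0,0.035],0],[[0,0,0],[0,0,0.035],0],[[0,0,0],[0,0,0.025],0]]'; python3 -m handwheel '[[[0,0,0],[0,0,0],0],[[0,0,0],[0,0,0],0],[[0,0,0],[0,0,0],0]]'
python3 - <<'E'
from filt import *
c,d=find('w9.png','amber');g=c-40*d;togo([*g,-30])
E
```

```text
clock: 48.48
eef_pos: [394.9, 320.9, 7.6]
tool_rot: [-3.141, 0.002, -2.847]
force: [0.3, 0.1, 0.6]
width: 85.5
gripper_force: 0.0
clock: 48.73
eef_pos: [395.3, 323.5, 11.1]
tool_rot: [3.139, 0.005, -2.845]
force: [-0.7, 1.1, 0.6]
width: 85.3
gripper_force: 0.0
amber (433.8002014160156, 334.7392578125) (82.77100372314453, 46.030086517333984) 16.945972442626953
axis deg 16.945972
eef [395.6 323.7  11.5] [ 179.8    0.3 -163. ] q [-0.13  0.98 -1.    2.04  1.17  0.86  0.03] shift [ 0.5 -0.7 41.5]
```

```bash
python3 -m handwheel '[[[0,0,0],[0.0005,-0.0007,0.02],0],[[0,0,0],[0,0,0.02],0],[[0,0,0],[0,0,0],0],[[0,0,0],[0,0,0],0],[[0,0,0],[0,0,0],0]]'; python3 -m handwheel '[[[0,0,0],[0,0,0.0015],0],[[0,0,0],[0,0,0],0],[[0,0,0],[0,0,0],0]]'; python3 -m handwheel '[[[0,0,0],[0,0,0],0.3],[[0,0,0],[0,0,0],0.6],[[0,0,0],[0,0,0],0.6],[[0,0,0],[0,0,0],0.6],[[0,0,0],[0,0,0],0.6]]'
python3 - <<'E'
from filt import *
togo([433.8,334.7,-30])
E
```

```text
clock: 49.2
eef_pos: [395.1, 322.9, -28.7]
tool_rot: [3.139, 0.005, -2.843]
force: [-0.1, 0.2, -0.2]
width: 85.6
gripper_force: 0.0
clock: 49.45
eef_pos: [394.9, 322.2, -31.1]
tool_rot: [3.14, 0.004, -2.843]
force: [0.4, -0.4, 1.0]
width: 85.2
gripper_force: 0.0
clock: 49.87
eef_pos: [394.5, 322.5, -30.8]
tool_rot: [3.14, 0.004, -2.843]
force: [-0.8, 0.1, 8.6]
width: 54.5
gripper_force: 67.7
eef [394.5 322.5 -30.8] [ 179.9    0.2 -162.9] q [-0.17  1.04 -0.93  2.05  1.27  0.81 -0.04] shift [-41.1   0.1  -0.6]
```

```bash
python3 -m handwheel '[[[0,0,0],[0,0,-0.04],0.6],[[0,0,0],[0,0,-0.04],0.6],[[0,0,0],[0,0,-0.04],0.6],[[0,0,6.5],[0,0,0],0.6],[[0,0,6.4],[0,0,0],0.6]]'; python3 -m handwheel '[[[0,0,0],[-0.0067,-0.0374,0],0.6],[[0,0,0],[-0.0067,-0.0374,0],0.6],[[0,0,0],[-0.0067,-0.0374,0],0.6],[[0,0,0],[-0.0067,-0.0374,0],0.6]]'; python3 -m handwheel '[[[0,0,0],[-0.0067,-0.0374,0],0.6],[[0,0,0],[-0.0067,-0.0374,0],0.6],[[0,0,0],[-0.0067,-0.0374,0],0.6],[[0,0,0],[-0.0067,-0.0374,0],0.6]]'; python3 -m handwheel '[[[0,0,0],[-0.0067,-0.0374,0],0.6],[[0,0,0],[-0.0067,-0.0374,0],0.6],[[0,0,0],[-0.0067,-0.0374,0],0.6],[[0,0,0],[0,0,0],0.6]]'; python3 -m handwheel '[[[0,0,0],[0,0,0],0.6],[[0,0,0],[0,0,0],0.6],[[0,0,0],[0,0,0],0.6]]'
python3 - <<'E'
from filt import *
togo([498.7,-82.1,17])
E
```

```text
clock: 50.28
eef_pos: [395.1, 322.9, 90.4]
tool_rot: [3.137, 0.006, -3.074]
force: [-0.6, -0.5, -1.7]
width: 54.2
gripper_force: 64.6
clock: 50.62
eef_pos: [431.7, 172.9, 87.9]
tool_rot: [3.14, 0.002, -3.067]
force: [0.1, -0.1, -0.8]
width: 54.3
gripper_force: 64.6
clock: 50.95
eef_pos: [469.4, 25.1, 87.7]
tool_rot: [3.14, 0.002, -3.068]
force: [-0.3, 1.0, -1.3]
width: 54.0
gripper_force: 64.6
clock: 51.28
eef_pos: [498.3, -92.9, 86.1]
tool_rot: [-3.138, 0.0, -3.081]
force: [-0.3, -1.5, -1.6]
width: 54.1
gripper_force: 64.6
clock: 51.53
eef_pos: [497.5, -81.7, 87.8]
tool_rot: [3.139, 0.003, -3.066]
force: [-0.6, 0.4, -0.0]
width: 54.4
gripper_force: 64.6
eef [497.5 -81.7  87.8] [ 179.8    0.2 -175.7] q [ 0.78  0.86 -1.1   2.01  0.99  0.94  0.78] shift [-1.  -0.7 70.8]
```

```bash
python3 -m handwheel '[[[0,0,0],[-0.001,-0.0005,0.03],0.6],[[0,0,0],[0,0,0.03],0.6],[[0,0,0],[0,0,0.01],0.6],[[0,0,0],[0,0,0],0.6],[[0,0,0],[0,0,0],0.6]]'; python3 -m handwheel '[[[0,0,0],[0,0,0],0.6],[[0,0,0],[0,0,0],0.6],[[0,0,0],[0,0,0],0.6]]'; python3 -m handwheel '[[[0,0,0],[0,0,0.002],0.6],[[0,0,0],[0,0,0],0.6],[[0,0,0],[0,0,0],0.6]]'
python3 - <<'E'
from filt import *
togo([498.7,-82.1,14.5])
E
```

```text
clock: 51.95
eef_pos: [499.1, -82.0, 18.1]
tool_rot: [3.139, 0.003, -3.066]
force: [-0.7, 1.0, -0.4]
width: 54.4
gripper_force: 64.6
clock: 52.2
eef_pos: [499.8, -83.5, 18.8]
tool_rot: [3.14, 0.005, -3.068]
force: [0.4, -1.3, -1.2]
width: 54.1
gripper_force: 64.6
clock: 52.45
eef_pos: [499.1, -83.7, 15.8]
tool_rot: [3.14, 0.003, -3.069]
force: [-0.1, 0.4, -1.1]
width: 54.0
gripper_force: 64.6
eef [499.1 -83.7  15.8] [ 179.9    0.2 -175.8] q [ 0.72  0.96 -0.99  2.04  1.15  0.85  0.67] shift [0.3 1.7 1.3]
```

```bash
python3 -m handwheel '[[[0,0,0],[0,0.0017,0.001],0.6],[[0,0,0],[-0.008,0,0],0.6],[[0,0,0],[-0.008,0,0],0.6],[[0,0,0],[0,0,0],0.6],[[0,0,0],[0,0,0],0.6]]'; python3 -m handwheel '[[[0,0,0],[-0.006,0,0],0.6],[[0,0,0],[-0.006,0,0],0.6],[[0,0,0],[0,0,0],0.6],[[0,0,0],[0,0,0],0.6]]'; python3 -m handwheel '[[[0,0,0],[-0.006,0,0],0.6],[[0,0,0],[0,0,0],0.6],[[0,0,0],[0,0,0],0.6]]'
python3 - <<'E'
from filt import *
togo([573.5,-76.5,14.5])
E
```

```text
clock: 52.87
eef_pos: [515.8, -80.4, 14.7]
tool_rot: [3.139, 0.003, -3.069]
force: [0.1, -0.0, -1.2]
width: 54.1
gripper_force: 64.6
clock: 53.2
eef_pos: [527.3, -79.7, 14.7]
tool_rot: [3.14, 0.003, -3.069]
force: [-1.2, 0.6, -0.8]
width: 54.2
gripper_force: 64.6
clock: 53.45
eef_pos: [533.2, -79.3, 14.7]
tool_rot: [3.14, 0.003, -3.069]
force: [0.3, 0.2, -0.7]
width: 54.1
gripper_force: 64.6
eef [533.2 -79.3  14.7] [ 179.9    0.2 -175.8] q [ 0.69  0.99 -0.99  1.95  1.12  0.89  0.72] shift [-40.4  -0.1   0.3]
```

```bash
python3 -m handwheel '[[[0,0,0],[-0.006,0,0],0.6],[[0,0,0],[0,0,0],0.6],[[0,0,0],[0,0,0],0.6]]'; python3 -m handwheel '[[[0,0,0],[-0.006,0,0],0.6],[[0,0,0],[0,0,0],0.6],[[0,0,0],[0,0,0],0.6]]'; python3 -m handwheel '[[[0,0,0],[-0.006,0,0],0.6],[[0,0,0],[0,0,0],0.6],[[0,0,0],[0,0,0],0.6]]'; python3 -m handwheel '[[[0,0,0],[-0.005,0,-0.0004],0.6],[[0,0,0],[0,0,0],0.6],[[0,0,0],[0,0,0],0.6]]'
python3 - <<'E'
from filt import *
togo([573.5,-76.5,14.5])
E
```

```text
clock: 53.7
eef_pos: [539.1, -79.0, 14.7]
tool_rot: [3.14, 0.003, -3.069]
force: [-0.1, -0.7, -1.4]
width: 54.3
gripper_force: 64.6
clock: 53.95
eef_pos: [544.6, -78.7, 14.6]
tool_rot: [3.14, 0.002, -3.069]
force: [-2.1, 0.5, -0.7]
width: 54.2
gripper_force: 64.6
clock: 54.2
eef_pos: [550.3, -78.2, 14.5]
tool_rot: [3.14, 0.002, -3.069]
force: [-4.1, -0.7, -1.4]
width: 54.3
gripper_force: 64.6
clock: 54.45
eef_pos: [556.7, -77.5, 15.3]
tool_rot: [3.139, 0.004, -3.068]
force: [-0.8, -0.4, -1.8]
width: 54.1
gripper_force: 64.4
eef [556.7 -77.5  15.3] [ 179.9    0.3 -175.8] q [ 0.67  1.01 -1.    1.89  1.1   0.92  0.75] shift [-16.8  -0.2   0.8]
```

```bash
python3 -m handwheel '[[[0,0,0],[-0.005,0,0],0.6],[[0,0,0],[0,0,0],0.6],[[0,0,0],[0,0,0],0.6]]'; python3 -m handwheel '[[[0,0,0],[-0.005,0,0.0005],0.6],[[0,0,0],[0,0,0],0.6],[[0,0,0],[0,0,0],0.6]]'; python3 -m handwheel '[[[0,0,0],[-0.004,0,0],0.6],[[0,0,0],[0,0,0],0.6],[[0,0,0],[0,0,0],0.6]]'; python3 -m handwheel '[[[0,0,0],[-0.002,0,0],0.6],[[0,0,0],[0,0,0],0.6],[[0,0,0],[0,0,0],0.6]]'
python3 - <<'E'
from filt import *
togo([573.5,-76.5,14.5])
E
```

```text
clock: 54.7
eef_pos: [561.7, -77.2, 15.3]
tool_rot: [3.14, 0.004, -3.069]
force: [0.2, 0.0, -2.7]
width: 54.5
gripper_force: 64.4
clock: 54.95
eef_pos: [567.4, -76.6, 15.1]
tool_rot: [3.139, 0.006, -3.069]
force: [2.3, 1.0, -3.0]
width: 54.3
gripper_force: 64.4
clock: 55.2
eef_pos: [570.4, -76.5, 14.9]
tool_rot: [3.14, 0.004, -3.068]
force: [0.8, -0.1, -2.3]
width: 54.1
gripper_force: 64.5
clock: 55.45
eef_pos: [571.3, -76.5, 14.6]
tool_rot: [3.14, 0.002, -3.068]
force: [-2.0, -0.7, -1.4]
width: 54.2
gripper_force: 64.5
eef [571.3 -76.5  14.6] [ 1.799e+02  1.000e-01 -1.758e+02] q [ 0.66  1.02 -1.    1.85  1.09  0.94  0.78] shift [-2.2 -0.1  0.1]
```

```bash
python3 -m handwheel '[[[0,0,0],[-0.002,0,0],0.6],[[0,0,0],[0,0,0],0.6],[[0,0,0],[0,0,0],0.6]]'; python3 -m handwheel '[[[0,0,0],[-0.002,0,0],0.6],[[0,0,0],[0,0,0],0.6],[[0,0,0],[0,0,0],0.6]]'; python3 -m handwheel '[[[0,0,0],[-0.0015,0,0],0.6],[[0,0,0],[0,0,0],0.6],[[0,0,0],[0,0,0],0.6]]';  python3 -m handwheel '[[[0,0,0],[-0.0015,0,0],0.6],[[0,0,0],[0,0,0],0.6],[[0,0,0],[0,0,0],0.6]]'
```

```text
clock: 55.7
eef_pos: [573.7, -76.4, 14.7]
tool_rot: [3.14, 0.003, -3.068]
force: [-1.9, -0.4, -1.8]
width: 54.1
gripper_force: 64.5
clock: 55.95
eef_pos: [573.9, -76.5, 14.3]
tool_rot: [3.14, -0.001, -3.068]
force: [-5.8, -0.5, 0.1]
width: 54.4
gripper_force: 64.6
clock: 56.2
eef_pos: [573.8, -76.5, 14.2]
tool_rot: [3.141, -0.004, -3.068]
force: [-8.1, -1.2, 1.9]
width: 54.3
gripper_force: 64.9
clock: 56.45
eef_pos: [573.8, -76.6, 14.2]
tool_rot: [3.141, -0.006, -3.068]
force: [-12.8, -0.4, 4.8]
width: 54.3
gripper_force: 65.2
```

```bash
python3 -m handwheel '[[[0,0,0],[0.003,0,0],0.3],[[0,0,0],[0,0,0],0],[[0,0,0],[0,0,0],0],[[0,0,0],[0,0,0],0],[[0,0,0],[0,0,0],0]]'; python3 -m handwheel '[[[0,0,0],[0,0,-0.01],0],[[0,0,0],[0,0,-0.035],0],[[0,0,0],[0,0,-0.04],0],[[0,0,0],[0,0,-0.04],0],[[0,0,0],[0,0,0],0]]'; python3 -m handwheel '[[[0,0,0],[0.03,0.038,0],1],[[0,0,0],[0.03,0.038,0],1],[[0,0,0],[0.03,0.038,0],1],[[0,0,0],[0.02,0.038,0],1],[[0,0,0],[0.02,0.038,0],1]]'; python3 -m handwheel '[[[0,0,0],[0,0.038,0],1],[[0,0,0],[0,0.038,0],1],[[0,0,0],[0,0,0],1],[[0,0,0],[0,0,0],1],[[0,0,0],[0,0,0],1]]'
python3 - <<'E'
from filt import *
snap('top','top5.png');snap('side','s5.png')
a=cv2.imread('pics/s5.png');b=cv2.imread('pics/top5.png')
cv2.imwrite('pics/c5.png',np.vstack([np.hstack([cv2.resize(a[280:420,220:400],(400,300),interpolation=cv2.INTER_CUBIC),cv2.resize(b[190:290,320:450],(400,300),interpolation=cv2.INTER_CUBIC)]),np.hstack([a[130:430,220:620],b[180:480,220:620]])]))
togo([580,212,60])
E
```

```text
clock: 56.87
eef_pos: [576.7, -76.1, 15.1]
tool_rot: [3.14, 0.004, -3.069]
force: [-0.0, -0.2, -0.1]
width: 85.4
gripper_force: 0.0
clock: 57.28
eef_pos: [580.3, -74.3, 148.2]
tool_rot: [3.139, 0.016, -3.068]
force: [0.5, 1.1, 0.4]
width: 85.2
gripper_force: 0.0
clock: 57.7
eef_pos: [445.7, 87.3, 140.5]
tool_rot: [3.14, 0.004, -3.069]
force: [1.4, 0.4, -0.2]
width: 25.7
gripper_force: 0.0
clock: 58.12
eef_pos: [441.3, 162.1, 140.2]
tool_rot: [3.141, 0.003, -3.067]
force: [-0.6, -1.3, 0.4]
width: -0.1
gripper_force: 0.0
eef [441.6 160.7 139.8] [ 1.800e+02  1.000e-01 -1.759e+02] q [ 0.31  0.72 -1.13  2.06  0.85  0.93  0.35] shift [-141.5   41.2   80.2]
```

View pics/c5.png

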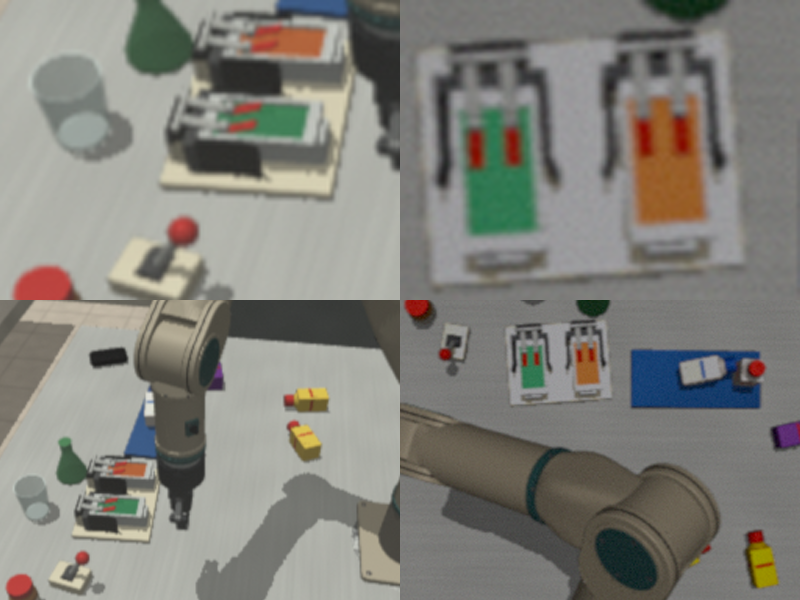

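```bash
python3 -m handwheel '[[[0,0,0],[-0.0084,-0.0383,-0.006],0],[[0,0,0],[-0.0084,-0.0383,-0.006],0],[[0,0,0],[-0.0084,-0.0383,-0.006],0],[[0,0,0],[-0.0084,-0.0383,-0.006],0]]'; python3 -m handwheel '[[[0,0,0],[-0.0084,-0.0383,-0.006],0],[[0,0,0],[-0.0084,-0.0383,-0.006],0],[[0,0,0],[-0.0084,-0.0383,-0.006],0],[[0,0,0],[-0.0084,-0.0383,-0.006],0]]'; python3 -m handwheel '[[[0,0,0],[-0.0084,-0.0383,-0.006],0],[[0,0,0],[-0.0084,-0.0383,-0.006],0],[[0,0,0],[-0.0084,-0.0383,-0.006],0],[[0,0,0],[-0.0084,-0.0383,-0.006],0]]'; python3 -m handwheel '[[[0,0,7],[0,0,0],0],[[0,0,7],[0,0,0],0],[[0,0,7],[0,0,0],0],[[0,0,7],[0,0,0],0],[[0,0,7],[0,0,0],0]]' ; python3 -m handwheel '[[[0,0,7],[0,0,0],0],[[0,0,7],[0,0,0],0],[[0,0,7],[0,0,0],0],[[0,0,7],[0,0,0],0],[[0,0,7],[0,0,0],0]]'; python3 -m handwheel '[[[0,0,7],[0,0,0],0],[[0,0,7],[0,0,0],0],[[0,0,0],[0,0,0],0],[[0,0,0],[0,0,0],0]]'
python3 - <<'E'
from filt import *
for P in [(591,-245,12),(591,-245,90),(591,-245,122)]: print(proj('w3.png',P))
for u,v in [(502,253),(558,242)]: print(pt('top5.png',u,v,35))
print('red cap',pt('top5.png',576,248,122))
im=snap('wrist','w10.png');snap('top','top6.png')
togo([590,-250,0])
E
```

```text
clock: 58.55
eef_pos: [485.9, 8.4, 163.8]
tool_rot: [3.14, 0.002, -3.07]
force: [1.1, 0.9, 1.4]
width: 47.9
gripper_force: 0.0
clock: 58.88
eef_pos: [529.9, -142.9, 187.7]
tool_rot: [3.14, 0.002, -3.072]
force: [1.1, 0.5, -0.4]
width: 85.5
gripper_force: 0.0
clock: 59.22
eef_pos: [573.8, -293.4, 211.3]
tool_rot: [3.14, 0.002, -3.072]
force: [0.9, 0.2, -0.5]
width: 85.4
gripper_force: 0.0
clock: 59.63
eef_pos: [573.8, -291.1, 210.9]
tool_rot: [3.139, 0.0, 2.595]
force: [0.2, 0.1, -0.4]
width: 85.6
gripper_force: 0.0
clock: 60.05
eef_pos: [573.8, -290.9, 211.0]
tool_rot: [3.139, -0.001, 1.984]
force: [-0.9, -0.6, 0.0]
width: 85.8
gripper_force: 0.0
clock: 60.38
eef_pos: [574.3, -290.4, 211.2]
tool_rot: [3.14, -0.001, 1.75]
force: [-0.1, -0.0, 0.5]
width: 85.7
gripper_force: 0.0
[656.5 173.3]
[726.8 177.4]
[767.7 179.8]
[ 600.  -270.3   35. ]
[ 624.2 -385.4   35. ]
red cap [ 600.3 -399.   122. ]
eef [ 574.7 -289.7  211.1] [ 1.799e+02 -1.000e-01  1.003e+02] q [ 0.88  0.73 -0.82  1.51  0.56  1.14  0.13] shift [ 36.   21.6 211.3]
```

View pics/w10.png

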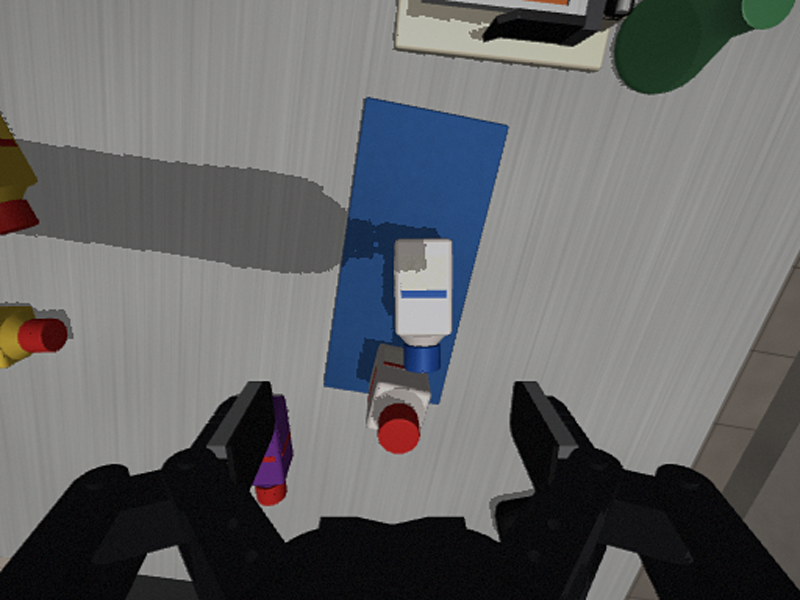

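Run:
```python
from filt import *
f='w10.png';a=pt(f,424,240,58)[:2];b=pt(f,423,334,58)[:2];d=(b-a)/np.linalg.norm(b-a)
print(a,b,np.linalg.norm(b-a),np.degrees(np.arctan2(-d[1],-d[0])));togo([*(a+33*d),-6])
```

```text
[ 595.4 -264.2] [ 610.8 -342.7] 79.99631241501072 101.09923553392332
eef [ 574.7 -289.7  211.1] [ 1.799e+02 -1.000e-01  1.003e+02] q [ 0.88  0.73 -0.82  1.51  0.56  1.14  0.13] shift [-12.   24.9 217.2]
```

```bash
python3 -m handwheel '[[[0,0,-0.8],[-0.012,0.025,0.03],0],[[0,0,0],[0,0,0.04],0],[[0,0,0],[0,0,0.04],0],[[0,0,0],[0,0,0.04],0],[[0,0,0],[0,0,0.03],0]]'; python3 -m handwheel '[[[0,0,0],[0,0,0.025],0],[[0,0,0],[0,0,0],0],[[0,0,0],[0,0,0],0],[[0,0,0],[0,0,0],0]]'
python3 - <<'E'
from filt import *
togo([601.8,-296.6,-6])
E
```

```text
clock: 60.9
eef_pos: [600.6, -295.9, 27.7]
tool_rot: [3.141, -0.004, 1.765]
force: [-0.5, -0.5, -0.3]
width: 85.8
gripper_force: 0.0
clock: 61.23
eef_pos: [603.9, -296.0, 8.0]
tool_rot: [3.136, -0.001, 1.763]
force: [0.0, 0.0, 0.1]
width: 85.4
gripper_force: 0.0
eef [ 603.9 -296.     8. ] [ 1.797e+02 -1.000e-01  1.010e+02] q [ 0.78  0.99 -0.67  1.57  0.76  0.85  0.  ] shift [-0.2 -2.2 14. ]
```

```bash
python3 -m handwheel '[[[0,0,0],[0,-0.002,0.012],0],[[0,0,0],[0,0,0],0],[[0,0,0],[0,0,0],0.6],[[0,0,0],[0,0,0],1],[[0,0,0],[0,0,0],1]]'; python3 -m handwheel '[[[0,0,0],[0,0,0],1],[[0,0,0],[0,0,0],1],[[0,0,0],[0,0,0],1],[[0,0,0],[0,0,0],1]]'; python3 -m handwheel '[[[0,0,0],[0.003,0,-0.02],1],[[0,0,0],[0.01,0,-0.03],1],[[0,0,0],[0.01,0,-0.03],1],[[0,0,0],[0.01,0,-0.03],1],[[0,0,0],[0,0,0],1]]'
python3 - <<'E'
from filt import *
togo([430,-240,100])
E
```

```text
clock: 61.65
eef_pos: [601.0, -296.4, -5.0]
tool_rot: [3.138, -0.001, 1.763]
force: [0.3, -0.2, -0.6]
width: 51.6
gripper_force: 0.0
clock: 61.98
eef_pos: [601.1, -296.4, -4.9]
tool_rot: [3.138, -0.001, 1.763]
force: [-0.8, -0.1, 4.6]
width: 45.3
gripper_force: 61.9
clock: 62.4
eef_pos: [597.7, -261.3, 110.2]
tool_rot: [3.13, 0.0, 1.766]
force: [0.9, 0.7, -0.7]
width: 45.3
gripper_force: 62.2
eef [ 597.7 -261.3  110.2] [179.4   0.  101.2] q [ 0.79  0.84 -0.75  1.59  0.66  0.97  0.02] shift [  53.4 -160.5    8.3]
```

```bash
python3 -m handwheel '[[[0,0,0],[0.0107,-0.032,0],1],[[0,0,0],[0.0107,-0.032,0],1],[[0,0,0],[0.0107,-0.032,0],1],[[0,0,0],[0.0107,-0.032,0],1],[[0,0,0],[0.0107,-0.032,0],1]]'; python3 -m handwheel '[[[0,0,7.1],[0,0,0],1],[[0,0,7.1],[0,0,0],1],[[0,0,7.1],[0,0,0],1],[[0,0,7.1],[0,0,0],1],[[0,0,7.1],[0,0,0],1]]';python3 -m handwheel '[[[0,0,7.1],[0,0,0],1],[[0,0,7.1],[0,0,0.03],1],[[0,0,0],[0,0,0.04],1],[[0,0,0],[0,0,0.03],1],[[0,0,0],[0,0,0],1]]'; python3 -m handwheel '[[[0,0,0],[0,0,0.0],1],[[0,0,0],[0,0,0],1],[[0,0,0],[0,0,0],1]]'
python3 - <<'E'
from filt import *
togo([430,-240,-15])
E
```

```text
clock: 62.82
eef_pos: [424.3, -241.8, 103.1]
tool_rot: [3.14, -0.003, 1.763]
force: [0.6, -0.7, -1.6]
width: 45.1
gripper_force: 62.4
clock: 63.23
eef_pos: [426.0, -242.2, 103.3]
tool_rot: [3.141, -0.003, 1.137]
force: [-0.4, 0.9, -2.5]
width: 45.4
gripper_force: 62.6
clock: 63.65
eef_pos: [422.9, -240.1, -0.9]
tool_rot: [-3.133, -0.0, 0.896]
force: [-1.1, 0.6, -2.6]
width: 45.2
gripper_force: 62.5
clock: 63.9
eef_pos: [428.3, -242.4, 5.6]
tool_rot: [3.138, -0.004, 0.895]
force: [-0.1, -0.0, -1.6]
width: 45.1
gripper_force: 62.5
eef [ 428.3 -242.4    5.6] [179.8  -0.2  51.3] q [ 0.69  0.76 -0.35  2.1   0.67  0.38 -0.87] shift [ 2.9 -0.2 20.6]
```

```bash
python3 -m handwheel '[[[0,0,0],[0.015,0.025,0],1],[[0,0,0],[0,0,0.012],1],[[0,0,0],[0,0,0.006],1],[[0,0,0],[0,0,0],1],[[0,0,0],[0,0,0],1]]'; python3 -m handwheel '[[[0,0,0],[0,0,0.002],1],[[0,0,0],[0,0,0],1],[[0,0,0],[0,0,0],1]]'; python3 -m handwheel '[[[0,0,0],[0,0,0.0015],1],[[0,0,0],[0,0,0],1],[[0,0,0],[0,0,0],1]]'
python3 - <<'E'
from filt import *
togo([430,-240,-15])
E
```

```text
clock: 64.32
eef_pos: [455.2, -246.0, -13.2]
tool_rot: [3.141, -0.003, 0.895]
force: [-0.1, 0.4, -1.7]
width: 45.5
gripper_force: 62.9
clock: 64.57
eef_pos: [455.8, -245.9, -15.6]
tool_rot: [3.141, -0.003, 0.895]
force: [-0.0, -0.4, -1.7]
width: 45.5
gripper_force: 62.9
clock: 64.82
eef_pos: [456.0, -246.0, -17.0]
tool_rot: [3.14, -0.003, 0.895]
force: [-0.1, -0.3, 4.4]
width: 45.7
gripper_force: 63.6
eef [ 456. -246.  -17.] [179.9  -0.2  51.3] q [ 0.66  0.82 -0.34  2.03  0.67  0.4  -0.88] shift [-11.6 -24.   -2.1]
```

```bash
python3 -m handwheel '[[[0,0,0],[0,0,-0.0015],0.6],[[0,0,0],[0,0,0],0],[[0,0,0],[0,0,0],0],[[0,0,0],[0,0,0],0],[[0,0,0],[0,0,0],0]]'; python3 -m handwheel '[[[0,0,0],[0,0,-0.03],0],[[0,0,0],[0,0,-0.04],0],[[0,0,0],[0,0,-0.035],0],[[0,0,0],[-0.032,0,0],0],[[0,0,0],[-0.032,0,0],0]]'; python3 -m handwheel '[[[0,7,0],[0,0,0],0],[[0,7,0],[0,0,0],0],[[0,7,0],[0,0,0],0],[[0,7,0],[0,0,0],0],[[0,7,0],[0,0,0],0]]'; python3 -m handwheel '[[[0,0,0],[0,0,0],0],[[0,0,0],[0,0,0],0],[[0,0,0],[0,0,0],0]]'
python3 - <<'E'
from filt import *
im=snap('wrist','w11.png');cv2.imwrite('pics/x.png',im['pixels'][:,:,::-1])
# check: white body blob centroid vs predicted
hsv=cv2.cvtColor(im['pixels'],cv2.COLOR_RGB2HSV);m=cv2.inRange(hsv,(0,0,170),(180,40,255))
n,l,st,ce=cv2.connectedComponentsWithStats(m);i=[k for k in np.argsort(-st[1:,4])[:4]+1]
for k in i: print(st[k],pt('w11.png',*ce[k],46,1))
b=np.array([-.625,-.78]);print('pred top-face centre',np.array([476.4,-220.5])+39*b, proj('w11.png',[*(np.array([476.4,-220.5])+39*b),46],1))
togo([454.7,-247.6,-10])
E
```

```text
clock: 65.23
eef_pos: [456.0, -245.7, -15.9]
tool_rot: [3.141, -0.003, 0.895]
force: [-0.4, -0.1, -0.3]
width: 85.4
gripper_force: 0.0
clock: 65.65
eef_pos: [418.5, -295.9, 91.4]
tool_rot: [3.135, -0.005, 0.9]
force: [-0.8, -0.7, 0.5]
width: 85.5
gripper_force: 0.0
clock: 66.07
eef_pos: [415.7, -297.7, 90.2]
tool_rot: [3.136, -0.616, 0.896]
force: [-0.1, 1.1, -1.1]
width: 85.4
gripper_force: 0.0
clock: 66.32
eef_pos: [415.7, -295.6, 88.8]
tool_rot: [3.141, -0.613, 0.895]
force: [1.1, 0.5, -0.1]
width: 85.3
gripper_force: 0.0
[ 227  142   49   78 3229] [ 445.8 -259.1   46. ]
[184   0  32  20 264] [532.5 -64.8  46. ]
[300   0  22  16 111] [ 627.1 -137.8   46. ]
[276  12  25  19  98] [ 595.2 -140.1   46. ]
pred top-face centre [ 452.025 -250.92 ] [251.1 170.5]
eef [ 416.5 -295.1   89.6] [179.9 -35.   51.5] q [ 1.56  0.97 -0.99  1.94  0.27  0.64 -0.08] shift [-7.200e+00  1.000e-01  1.166e+02]
```

```bash
python3 -m handwheel '[[[0,0,0],[-0.003,0,0.03],0],[[0,0,0],[-0.003,0,0.03],0],[[0,0,0],[-0.001,0,0.03],0],[[0,0,0],[0,0,0.024],0],[[0,0,0],[0,0,0],0]]'; python3 -m handwheel '[[[0,0,0],[0,0,0],0],[[0,0,0],[0,0,0],0],[[0,0,0],[0,0,0],0]]'; python3 -c "
from filt import *
togo([454.7,-247.6,-10])"
```

```text
clock: 66.78
eef_pos: [454.1, -244.2, -9.1]
tool_rot: [-3.14, -0.611, 0.904]
force: [-0.6, 0.8, -0.6]
width: 85.0
gripper_force: 0.0
clock: 67.03
eef_pos: [453.8, -250.6, -7.0]
tool_rot: [3.137, -0.61, 0.898]
force: [0.6, -0.0, -0.3]
width: 85.4
gripper_force: 0.0
eef [ 453.8 -250.6   -7. ] [179.7 -34.9  51.5] q [ 1.39  1.1  -0.84  2.    0.35  0.39 -0.14] shift [ 0.7 -1.2  4.2]
```

```bash
python3 -m handwheel '[[[0,0,0],[0,-0.001,0.003],0],[[0,0,0],[0,0,0],0],[[0,0,0],[0,0,0],0.6],[[0,0,0],[0,0,0],1],[[0,0,0],[0,0,0],1]]'; python3 -m handwheel '[[[0,0,0],[0,0,0],1],[[0,0,0],[0,0,0],1],[[0,0,0],[0,0,0],1],[[0,0,0],[0,0,0],1]]'; python3 -m handwheel '[[[0,0,0],[0.0229,0,-0.0328],1],[[0,0,0],[0.0229,0,-0.0328],1],[[0,0,0],[0.0229,0,-0.0328],1],[[0,0,0],[0.0229,0,-0.0328],1],[[0,0,0],[0.0229,0,-0.0328],1]]'; python3 -m handwheel '[[[0,-7,0],[0,0,0],1],[[0,-7,0],[0,0,0],1],[[0,-7,0],[0,0,0],1],[[0,-7,0],[0,0,0],1],[[0,-7,0],[0,0,0],1]]';python3 -m handwheel '[[[0,0,-7],[0,0,0],1],[[0,0,-7],[0,0,0],1],[[0,0,-7],[0,0,0],1],[[0,0,-7],[0,0,0],1],[[0,0,-7],[0,0,0],1]]';python3 -m handwheel '[[[0,0,-7],[0,0,0],1],[[0,0,-7],[0,0,0],1],[[0,0,0],[0,0,0],1],[[0,0,0],[0,0,0],1]]'; python3 -c "
from st import *
place(35,585,-225,220)"
```

```text
clock: 67.45
eef_pos: [453.2, -247.6, -10.9]
tool_rot: [3.141, -0.611, 0.895]
force: [-0.5, -0.3, -0.4]
width: 51.6
gripper_force: 0.0
clock: 67.78
eef_pos: [453.4, -247.9, -10.8]
tool_rot: [3.14, -0.611, 0.895]
force: [-2.1, -2.9, 5.2]
width: 45.3
gripper_force: 61.7
clock: 68.2
eef_pos: [452.1, -246.8, 190.1]
tool_rot: [-3.14, -0.611, 0.896]
force: [0.7, 0.0, -2.1]
width: 45.4
gripper_force: 62.3
clock: 68.62
eef_pos: [452.9, -248.2, 190.4]
tool_rot: [3.138, 0.005, 0.894]
force: [-0.0, 0.9, -3.7]
width: 45.5
gripper_force: 62.5
clock: 69.03
eef_pos: [452.5, -246.7, 188.4]
tool_rot: [-3.141, -0.001, 1.514]
force: [0.2, -0.7, -3.1]
width: 45.3
gripper_force: 62.7
clock: 69.37
eef_pos: [452.4, -247.2, 188.4]
tool_rot: [-3.142, -0.002, 1.748]
force: [0.9, 0.1, -2.5]
width: 45.2
gripper_force: 62.7
[ 1.06  0.61 -0.94  1.89  0.6   0.96  0.01]
bottle axis [ 0.144 -0.807  0.572]
righting turn (tool) [ -0.  -55.1   0. ]
g [ 452.4 -247.2  207.4] shift [ -1.4 134.4 -12.7] down in tool [-0.002  0.     1.   ]
```

```bash
python3 -m handwheel '[[[0,0,0],[0,0.035,-0.005],1],[[0,0,0],[0,0.035,-0.005],1],[[0,0,0],[0,0.035,-0.005],1],[[0,0,0],[0,0.033,-0.005],1],[[0,0,0],[0,0,0],1]]'; python3 -m handwheel '[[[0,-7,0],[0,0,0],1],[[0,-7,0],[0,0,0],1],[[0,-7,0],[0,0,0],1],[[0,-7,0],[0,0,0],1]]';python3 -m handwheel '[[[0,-7,0],[0,0,0],1],[[0,-7,0],[0,0,0],1],[[0,-7,0],[0,0,0],1],[[0,-6,0],[0,0,0],1],[[0,0,0],[0,0,0],1]]'; python3 -m handwheel '[[[0,0,0],[0,0,0],1],[[0,0,0],[0,0,0],1]]'; python3 -c "
from st import *
place(35,592,-258,75)"
```

```text
clock: 69.78
eef_pos: [595.8, -218.9, 210.2]
tool_rot: [3.132, -0.002, 1.751]
force: [1.1, 1.4, -0.7]
width: 45.4
gripper_force: 63.0
clock: 70.12
eef_pos: [589.1, -222.4, 210.3]
tool_rot: [3.135, 0.493, 1.745]
force: [-1.1, 0.2, -2.7]
width: 45.3
gripper_force: 63.1
clock: 70.53
eef_pos: [588.4, -216.6, 204.2]
tool_rot: [-3.134, 0.956, 1.766]
force: [-0.3, 1.0, -3.2]
width: 45.3
gripper_force: 63.2
clock: 70.7
eef_pos: [588.7, -223.8, 209.6]
tool_rot: [3.138, 0.958, 1.745]
force: [0.4, -0.5, -1.7]
width: 45.2
gripper_force: 63.2
[ 0.09  0.74 -0.45  1.95  1.36  1.32 -1.07]
bottle axis [-0.002 -0.002  1.   ]
righting turn (tool) [ 0.1 -0.1 -0.1]
g [ 585.9 -208.5  220.5] shift [ 90.4  -3.1 124.4] down in tool [ 0.818 -0.002  0.575]
```

```bash
python3 -m handwheel '[[[0,0,0],[0.0226,-0.0008,0.031],1],[[0,0,0],[0.0226,-0.0008,0.031],1],[[0,0,0],[0.0226,-0.0008,0.031],1],[[0,0,0],[0.0216,-0.0008,0.03],1],[[0,0,0],[0,0,0],1]]'; python3 -m handwheel '[[[0,0,0],[0,0,0],1],[[0,0,0],[0,0,0],1],[[0,0,0],[0,0,0],1]]'; python3 -c "
from st import *
place(35,592,-258,61)"
```

```text
clock: 71.12
eef_pos: [589.6, -277.8, 59.1]
tool_rot: [-3.128, 0.957, 1.752]
force: [-2.2, -1.0, -3.1]
width: 45.3
gripper_force: 62.9
clock: 71.37
eef_pos: [596.3, -272.1, 68.5]
tool_rot: [3.131, 0.96, 1.741]
force: [0.5, -0.1, -2.1]
width: 45.5
gripper_force: 63.0
[ 0.13  0.99 -0.36  1.96  1.58  1.25 -1.31]
bottle axis [-0.006 -0.001  1.   ]
righting turn (tool) [ 0.2  0.  -0.3]
g [ 593.4 -256.7   79.4] shift [14.5 -1.7 11.3] down in tool [ 0.819 -0.006  0.573]
```

```bash
python3 -m handwheel '[[[0,0,0],[0.0123,0,0.0086],1],[[0,0,0],[0,0,0],1],[[0,0,0],[0,0,0],1]]';  python3 -m handwheel '[[[0,0,0],[0.0016,0,0.0012],1],[[0,0,0],[0,0,0],1],[[0,0,0],[0,0,0],1]]'; python3 -m handwheel '[[[0,0,0],[0.0012,0,0.0009],1],[[0,0,0],[0,0,0],1],[[0,0,0],[0,0,0],1]]'; python3 -m handwheel '[[[0,0,0],[0.0012,0,0.0009],1],[[0,0,0],[0,0,0],1],[[0,0,0],[0,0,0],1]]'; python3 -c "
from st import *
place(35,592,-258,58.6)"
```

```text
clock: 71.62
eef_pos: [595.5, -271.6, 52.2]
tool_rot: [3.136, 0.96, 1.747]
force: [0.4, -0.5, -2.1]
width: 45.1
gripper_force: 63.1
clock: 71.87
eef_pos: [595.0, -272.1, 49.1]
tool_rot: [3.138, 0.96, 1.748]
force: [0.2, 0.4, -1.2]
width: 45.2
gripper_force: 63.1
clock: 72.12
eef_pos: [594.5, -272.2, 46.8]
tool_rot: [3.141, 0.96, 1.75]
force: [0.2, -0.1, -2.4]
width: 45.1
gripper_force: 63.1
clock: 72.37
eef_pos: [594.5, -272.3, 45.1]
tool_rot: [3.141, 0.96, 1.75]
force: [-0.1, -0.2, -2.0]
width: 45.2
gripper_force: 63.1
[ 0.12  1.03 -0.35  1.95  1.61  1.25 -1.34]
bottle axis [-0. -0.  1.]
righting turn (tool) [ 0. -0. -0.]
g [ 591.7 -257.    56. ] shift [-2.7  0.1 -0.6] down in tool [ 0.819 -0.     0.574]
```

```bash
python3 -m handwheel '[[[0,0,0],[0.0012,0,0.0009],1],[[0,0,0],[0,0,0],1],[[0,0,0],[0,0,0],1]]';  python3 -m handwheel '[[[0,0,0],[0.0012,0,0.0009],1],[[0,0,0],[0,0,0],1],[[0,0,0],[0,0,0],1]]'; python3 -m handwheel '[[[0,0,0],[0.0012,0,0.0009],1],[[0,0,0],[0,0,0],1],[[0,0,0],[0,0,0],1]]'; python3 -m handwheel '[[[0,0,0],[0.0012,0,0.0009],1],[[0,0,0],[0,0,0],1],[[0,0,0],[0,0,0],1]]'
```

```text
clock: 72.62
eef_pos: [594.6, -272.3, 43.7]
tool_rot: [3.141, 0.96, 1.75]
force: [-0.6, -0.3, -2.0]
width: 45.5
gripper_force: 63.1
clock: 72.87
eef_pos: [594.6, -272.4, 42.2]
tool_rot: [3.14, 0.96, 1.75]
force: [-0.4, 0.8, -1.7]
width: 45.4
gripper_force: 63.1
clock: 73.12
eef_pos: [594.6, -272.5, 40.7]
tool_rot: [3.141, 0.96, 1.75]
force: [0.3, -0.2, -2.4]
width: 45.5
gripper_force: 63.1
clock: 73.37
eef_pos: [594.8, -272.6, 40.5]
tool_rot: [3.14, 0.962, 1.749]
force: [-1.7, 3.0, 5.7]
width: 45.4
gripper_force: 63.8
```

```bash
python3 -m handwheel '[[[0,0,0],[0,0,0],0.5],[[0,0,0],[0,0,0],0],[[0,0,0],[0,0,0],0],[[0,0,0],[0,0,0],0],[[0,0,0],[0,0,0],0]]'; python3 -m handwheel '[[[0,0,0],[0,0,-0.02],0],[[0,0,0],[0,0,-0.04],0],[[0,0,0],[0,0,-0.04],0],[[0,0,0],[0,0,-0.04],0],[[0,0,0],[0,0,-0.04],0]]'; python3 -m handwheel '[[[0,7,0],[0,0,0],0],[[0,7,0],[0,0,0],0],[[0,7,0],[0,0,0],0],[[0,7,0],[0,0,0],0],[[0,7,0],[0,0,0],0]]';  python3 -m handwheel '[[[0,7,0],[0,0,0],0],[[0,7,0],[0,0,0],0],[[0,6,0],[0,0,0],0],[[0,0,0],[-0.01,-0.03,-0.02],1],[[0,0,0],[-0.01,-0.03,-0.02],1]]';  python3 -m handwheel '[[[0,0,0],[0.01,-0.04,0],1],[[0,0,0],[0.03,-0.03,0],1],[[0,0,0],[0.03,-0.03,0],1],[[0,0,0],[0.03,0,0],1],[[0,0,0],[0.03,0,0],1]]'; python3 -m handwheel '[[[0,0,0],[0.03,0,0],1],[[0,0,0],[0.03,0,0],1],[[0,0,0],[0,0,0],1],[[0,0,0],[0,0,0],1]]'
cat > caps.py <<'E'
from filt import *
def caps(fn,z=122):
    im=snap('top',fn)['pixels'];hsv=cv2.cvtColor(im,cv2.COLOR_RGB2HSV)
    roi=np.zeros(hsv.shape[:2],np.uint8);roi[140:200,280:385]=255
    for n,lo,hi in [('red',(0,150,90),(8,255,255)),('red2',(172,150,90),(180,255,255)),('white',(0,0,110),(180,70,255))]:
        m=cv2.inRange(hsv,lo,hi)&roi;N,l,st,ce=cv2.connectedComponentsWithStats(m)
        for k in range(1,N):
            if st[k,4]>12: print(n,st[k].tolist(),pt(fn,*ce[k],z,1),pt(fn,*ce[k],35,1))
    print(im[150:175:3,295:345:5].tolist() if 0 else '')
E
python3 -c "
from caps import *
caps('top7.png')
for P in [(591,-239,12),(591,-239,90),(591,-239,122),(597,-393,12),(597,-393,122)]: print(proj('top7.png',P,1))
togo([590,200,100])
"
```

```text
clock: 73.78
eef_pos: [594.7, -272.7, 39.3]
tool_rot: [3.14, 0.96, 1.749]
force: [-0.2, 0.7, 1.3]
width: 85.3
gripper_force: 0.0
clock: 74.2
eef_pos: [567.6, -126.2, 143.4]
tool_rot: [3.141, 0.96, 1.75]
force: [0.7, 0.4, -0.0]
width: 85.5
gripper_force: 0.0
clock: 74.62
eef_pos: [569.1, -126.5, 144.2]
tool_rot: [3.137, 0.345, 1.752]
force: [-0.4, 0.3, -0.8]
width: 85.3
gripper_force: 0.0
clock: 75.03
eef_pos: [511.1, -160.0, 180.0]
tool_rot: [-3.139, -0.006, 1.746]
force: [-0.1, -0.1, 1.3]
width: 63.8
gripper_force: 0.0
clock: 75.45
eef_pos: [389.7, -49.5, 182.2]
tool_rot: [-3.14, 0.002, 1.748]
force: [1.1, 0.9, 1.0]
width: 0.7
gripper_force: 0.0
clock: 75.78
eef_pos: [381.3, 11.3, 182.7]
tool_rot: [3.141, 0.001, 1.755]
force: [0.8, -0.3, 0.8]
width: -0.1
gripper_force: 0.0
red [364, 154, 10, 10, 76] [ 600.8 -399.1  122. ] [ 612.9 -422.5   35. ]
white [280, 140, 105, 60, 2990] [ 555.1 -294.9  122. ] [ 564.2 -311.6   35. ]
white [360, 152, 7, 6, 22] [ 613.2 -378.7  122. ] [ 626.  -400.8   35. ]
white [315, 155, 6, 4, 13] [ 606.9 -247.2  122. ] [ 619.4 -260.7   35. ]
white [307, 156, 6, 10, 26] [ 598.  -218.7  122. ] [ 609.8 -230.5   35. ]
white [359, 159, 4, 8, 21] [ 586.3 -374.4  122. ] [ 597.4 -396.2   35. ]
white [318, 164, 5, 5, 16] [ 574.9 -254.4  122. ] [ 585.3 -268.4   35. ]
white [308, 167, 5, 4, 14] [ 568.  -221.2  122. ] [ 577.9 -233.1   35. ]

[310.5 165.4]
[314.  162.4]
[315.6 161.1]
[357.8 164.2]
[366.7 159.8]
eef [381.4  10.1 182.5] [1.800e+02 1.000e-01 1.004e+02] q [ 0.67  0.45 -1.05  2.22  0.58  0.77 -0.59] shift [149.3 239.4  82.4]
```

```bash
python3 -m handwheel '[[[0,0,0],[0.0236,0.0325,0],1],[[0,0,0],[0.0236,0.0325,0],1],[[0,0,0],[0.0236,0.0325,0],1],[[0,0,0],[0.0236,0.0325,0],1]]'; python3 -m handwheel '[[[0,0,0],[0.0236,0.0325,0],1],[[0,0,0],[0.0236,0.0325,0],1],[[0,0,0],[0.0236,0.03,0],1],[[0,0,7],[0,0,0],1],[[0,0,7],[0,0,0],1]]'; python3 -m handwheel '[[[0,0,7],[0,0,0],1],[[0,0,2],[0,0,0],1],[[0,0,0],[0,0,0],1],[[0,0,0],[0,0,0],1]]'
python3 - <<'E'
from filt import *
print(pt('w3.png',33,68,92), pt('top0.png',265,234,92))
im=snap('top','top8.png')['pixels'];hsv=cv2.cvtColor(im,cv2.COLOR_RGB2HSV)
def red(fn,im,z):
    hsv=cv2.cvtColor(im,cv2.COLOR_RGB2HSV);m=cv2.inRange(hsv,(0,150,80),(8,255,255))|cv2.inRange(hsv,(172,150,80),(180,255,255))
    N,l,st,ce=cv2.connectedComponentsWithStats(m)
    for k in range(1,N):
        if st[k,4]>20: print(fn,st[k].tolist(),pt(fn,*ce[k],z,1))
red('top8.png',im,92)
im=snap('wrist','w12.png')['pixels'];red('w12.png',im,92)
togo([578,213,48])
E
```

```text
clock: 76.17
eef_pos: [494.3, 125.2, 182.0]
tool_rot: [-3.141, 0.002, 1.746]
force: [1.3, -0.4, 0.8]
width: 0.3
gripper_force: 0.0
clock: 76.58
eef_pos: [574.6, 213.4, 181.1]
tool_rot: [-3.14, -0.001, 1.5]
force: [-0.7, -0.3, -0.8]
width: 0.0
gripper_force: 0.0
clock: 76.92
eef_pos: [573.9, 211.3, 182.1]
tool_rot: [3.141, 0.001, 1.348]
force: [-0.0, 0.2, -0.3]
width: -0.1
gripper_force: 0.0
[621.9 204.3  92. ] [623.7 202.4  92. ]
top8.png [144, 111, 15, 15, 173] [721. 261.  92.]
top8.png [254, 147, 3, 8, 23] [625.5 -57.7  92. ]
top8.png [364, 154, 10, 10, 78] [ 605.1 -406.9   92. ]
top8.png [408, 192, 8, 9, 48] [ 491.  -538.9   92. ]
top8.png [364, 263, 9, 8, 56] [ 276.  -403.6   92. ]
top8.png [330, 267, 9, 10, 50] [ 260.2 -301.6   92. ]
w12.png [364, 72, 47, 50, 1798] [715.  268.4  92. ]
w12.png [287, 173, 24, 24, 457] [621.9 202.6  92. ]
eef [573.7 211.9 182.3] [180.    0.   77.3] q [ 0.07  0.71 -0.8   1.64  0.57  1.04 -1.13] shift [  2.    3.9 134.3]
```

```bash
python3 -m handwheel '[[[0,0,0],[0.002,0,0.035],1],[[0,0,0],[0,0,0.035],1],[[0,0,0],[0,0,0.035],1],[[0,0,0],[0,0,0.03],1],[[0,0,0],[0,0,0],1]]'; python3 -m handwheel '[[[0,0,0],[0,0,0],1],[[0,0,0],[0,0,0],1],[[0,0,0],[0,0.015,0],1],[[0,0,0],[0,0.01,0],1],[[0,0,0],[0,0,0],1]]'; python3 -m handwheel '[[[0,0,0],[0,0.01,0],1],[[0,0,0],[0,0.01,0],1],[[0,0,0],[0,0.01,0],1],[[0,0,0],[0,0,0],1],[[0,0,0],[0,0,0],1]]';  python3 -m handwheel '[[[0,0,0],[0,0.01,0],1],[[0,0,0],[0,0.01,0],1],[[0,0,0],[0,0.01,0],1],[[0,0,0],[0,0,0],1],[[0,0,0],[0,0,0],1]]'
```

```text
clock: 77.43
eef_pos: [570.2, 211.9, 41.8]
tool_rot: [-3.134, 0.007, 1.35]
force: [0.4, -0.2, -0.6]
width: 0.1
gripper_force: 0.0
clock: 77.85
eef_pos: [602.0, 209.9, 50.5]
tool_rot: [3.136, -0.004, 1.347]
force: [0.6, -1.1, 0.2]
width: 0.1
gripper_force: 0.0
clock: 78.27
eef_pos: [628.1, 203.3, 49.1]
tool_rot: [3.139, -0.002, 1.349]
force: [0.2, 0.6, 0.9]
width: 0.4
gripper_force: 0.0
clock: 78.68
eef_pos: [656.4, 196.6, 48.1]
tool_rot: [3.141, -0.001, 1.349]
force: [0.5, 0.7, -1.1]
width: -0.1
gripper_force: 0.0
```

```bash
python3 -m handwheel '[[[0,0,0],[0,0.007,0],1],[[0,0,0],[0,0.007,0],1],[[0,0,0],[0,0,0],1],[[0,0,0],[0,0,0],1]]'; python3 -m handwheel '[[[0,0,0],[0,0.003,0],1],[[0,0,0],[0,0,0],1],[[0,0,0],[0,0,0],1]]'; python3 -m handwheel '[[[0,0,0],[0,0.003,0],1],[[0,0,0],[0,0,0],1],[[0,0,0],[0,0,0],1]]'
python3 - <<'E'
from filt import *
im=snap('wrist','w13.png')['pixels'];hsv=cv2.cvtColor(im,cv2.COLOR_RGB2HSV);m=cv2.inRange(hsv,(0,150,60),(8,255,255))|cv2.inRange(hsv,(172,150,60),(180,255,255))
N,l,st,ce=cv2.connectedComponentsWithStats(m)
for k in range(1,N):
    if st[k,4]>20: print(st[k].tolist(),pt('w13.png',*ce[k],92,1))
E
```

```text
clock: 79.02
eef_pos: [670.7, 193.7, 47.8]
tool_rot: [3.141, -0.001, 1.349]
force: [-0.2, 0.4, 0.6]
width: -0.3
gripper_force: 0.4
clock: 79.27
eef_pos: [670.9, 193.6, 47.6]
tool_rot: [-3.138, 0.001, 1.35]
force: [-6.7, 1.0, 2.8]
width: 0.4
gripper_force: 3.3
clock: 79.52
eef_pos: [671.0, 193.6, 47.6]
tool_rot: [-3.133, 0.002, 1.352]
force: [-12.2, 0.7, 6.9]
width: -0.7
gripper_force: 6.2
[273, 53, 93, 96, 6799] [719.4 268.3  92. ]
[276, 231, 48, 49, 1748] [697.9 192.   92. ]
```

```bash
python3 -m handwheel '[[[0,0,0],[0,-0.02,0],1],[[0,0,0],[0,-0.03,0],1],[[0,0,0],[0,-0.04,0],1],[[0,0,0],[0,-0.03,-0.03],1],[[0,0,0],[0,-0.03,-0.04],1]]'; python3 -m handwheel '[[[0,0,0],[0,-0.03,-0.04],1],[[0,0,0],[0,-0.03,-0.03],1],[[0,0,0],[0,0,0],1],[[0,0,0],[0,0,0],1],[[0,0,0],[0,0,0],1]]'
python3 - <<'E'
from caps import *
caps('top9.png')
im=snap('top','top10.png')['pixels'];hsv=cv2.cvtColor(im,cv2.COLOR_RGB2HSV);m=cv2.inRange(hsv,(0,150,60),(8,255,255))|cv2.inRange(hsv,(172,150,60),(180,255,255))
N,l,st,ce=cv2.connectedComponentsWithStats(m)
for k in range(1,N):
    if st[k,4]>12: print(st[k].tolist(),pt('top10.png',*ce[k],92,1))
a=ctrl.get_image('top')['pixels']; old=cv2.imread('pics/top5.png')
for n,lo,hi in [('green',(45,90,40),(85,255,255)),('amber',(8,140,80),(22,255,255))]:
    m=cv2.inRange(hsv,lo,hi);m[:120]=0;m[190:]=0;m[:,:200]=0;m[:,280:]=0
    y,x=np.nonzero(m);print(n,len(x),pt('top10.png',x.mean(),y.mean(),50,1))
E
```

```text
clock: 79.98
eef_pos: [531.6, 222.9, 109.0]
tool_rot: [-3.138, 0.003, 1.351]
force: [1.2, 0.2, 0.5]
width: 0.1
gripper_force: 0.0
clock: 80.4
eef_pos: [483.4, 234.8, 173.1]
tool_rot: [3.139, 0.0, 1.348]
force: [0.7, -0.2, -0.2]
width: -0.2
gripper_force: 0.0
red [364, 154, 10, 10, 75] [ 600.9 -399.2  122. ] [ 613.  -422.7   35. ]
white [280, 140, 105, 60, 3050] [ 554.7 -294.9  122. ] [ 563.8 -311.5   35. ]
white [359, 152, 7, 15, 46] [ 600.2 -376.5  122. ] [ 612.2 -398.5   35. ]
white [307, 156, 6, 15, 44] [ 587.1 -219.2  122. ] [ 598.3 -230.9   35. ]
white [318, 164, 5, 5, 17] [ 575.2 -254.2  122. ] [ 585.5 -268.3   35. ]

[144, 111, 16, 15, 179] [720.4 260.5  92. ]
[170, 122, 7, 7, 39] [700.1 192.6  92. ]
[254, 147, 3, 8, 23] [625.5 -57.7  92. ]
[262, 147, 3, 7, 20] [626.5 -81.9  92. ]
[227, 149, 3, 8, 17] [618.   25.7  92. ]
[219, 150, 3, 7, 19] [616.7  48.8  92. ]
[364, 154, 10, 10, 80] [ 604.5 -406.6   92. ]
[407, 192, 9, 10, 50] [ 490.9 -538.5   92. ]
[364, 263, 9, 8, 56] [ 276.3 -403.1   92. ]
[330, 267, 9, 10, 50] [ 260.2 -301.6   92. ]
green 291 [621.   12.5  50. ]
amber 275 [611.  -69.9  50. ]
```

```bash
python3 -c "
from cell import ctrl
print(ctrl.finish_job())"
```

```text
the job is handed in; nothing more can be done
None
```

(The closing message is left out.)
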